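# Offer up an articulator's upper half and hold the hinge holes in line

## Robot

A 6-joint arm with a two-finger parallel gripper is mounted at the origin on a cart in front of the work surface, level with it; the furniture and walls round the work are solid. World frame = base frame: x ahead of the robot, y to its left, z up, the work surface at z = 0. Lengths are in m, angles in rad, forces in N, time in s.
With the tool pointing down it reaches from about 0.275 to 0.85 m from the base axis. Payload 5.2 kg.
Tool frame: the origin (TCP) lies midway between the tips of the shut fingers; the grasp point (between the pads) lies 19 mm behind it; z points along the fingers, x is the direction in which the jaws open and shut, and the axes are right-handed (so a half turn about z gives the same grasp; the last joint's range is limited). The gripper opens to 85 mm and grips with 20 to 120 N. Pads are 22 mm wide; open, the fingers measure 114 mm over their backs; the gripper's body (76 mm by 85 mm) begins 54 mm behind the grasp point. The pads swing forward as they close: fully open they stand 13 mm farther back than shut.
Start: joints at [1.053, 0.259, 1.535, -0, 1.348, -0.203], TCP at [0.17, 0.523, 0.231] pointing down, gripper open.
Joint ranges: [-3.14, 3.14], [-0.91, 2.08], [0.19, 2.58], [-1.22, 4.36], [0.22, 2.71], [-3.12, 3.12]. Speed limits (rad/s): [2.57, 2.57, 3.14, 3.14, 3.14, 3.14].

## Interface

Orientations are given as a unit quaternion [x, y, z, w].
In Python, from workcell import bot, vision gives the robot as it stands.
- The arm moves only by the shell command python3 -m inch 'ROWS' [OPENING]. ROWS is JSON, a list of rows, each an object of numbers: "x", "y", "z": the shift along the tool's x, y, z in m; "turn": the turn about the tool's z in degrees. In form: [{"x": .., "y": .., "z": .., "turn": ..}, ...]. A call has 1 to 8 rows; each row shifts and turns the commanded pose from where the row before left it, along the tool's axes as they then stand; what a row does not reach is not made up. A row lasts 1/12 s, in which the tool goes at most 41.7 mm and 7.16 degrees, less where a joint would pass 70% of its speed; a pose out of reach is approached as far as the arm can. A call is refused whole if a number of a shift passes 0.0417 or a number of a turn 7.16, either way. A call with a gripper value outside its range is refused whole. OPENING is the closure in counts, from 0 (fully open) to 255 (shut), set as the call begins (- or left out, the last holds). The fingers move at their own pace and stop on an object; the grip force is fixed at half the most. Time passes only in rows, so rows that do not move let the fingers close. It gives the time, the measured TCP pose, the force and the opening at its end, in the units of the state.
- bot.observe(): the state, without advancing time (a new reading comes with each control period).
- vision.grab_frame(name): name is "side" or "top"; returns a dict with "color" (480x640x3 uint8, blue, green, red), "intrinsics" (3x3 intrinsics, pixels), "eye" and "attitude" of the camera in the world. Camera axes: x right, y up, looking along -z (the intrinsics and any distortion apply to the point x, -y, -z); pixel columns grow to the right and rows downward; lengths in m; the calibration is good to about 2 mm. A picture is of the moment at which its call begins. There is no depth.
- bot.sign_off(): hands the job in, once; it reports no verdict.
The state is a dict: "clock": time; "joint_positions": joint angles; "qd": joint speeds; "joint_torque": joint torques, N m; "ee_pos": TCP position; "tcp_rot": TCP orientation; "contact_force": force on the tool from outside, world axes, zero at the start; "wrist_torque": the same for the moment, N m; "finger_gap": opening from 0.0 (shut) to 1.0 (fully open).
Only numpy, scipy, OpenCV 4.12 (cv2) and the standard library are available. Lean on these libraries where they do the work, as an engineer would, in place of code of your own. Each camera call takes 0.05 s, during which the arm holds its last target.

## Task

The hinge articulator has to be put together again. Draw the hinge pin of the lower half right back by its brass head, clear of the gap between the ears, then pick up the upper half and bring its knuckle down between those two ears, front end over front end, until it sits in the V seat with the holes in line. Finish while still holding the upper half there, level and with only light pressure, so that a colleague can push the pin through; do not let go, and leave the other things on the bench where they are.

Things in the scene. Friction and masses are not known exactly. Their poses are not given: they have to be found in the camera images.
- lower_half: Aluminium lower half of an articulator, screwed to the bench: base 120 x 64 x 10 mm bearing a cream plaster arch model (top 43 mm up); hinge column at the rear. Origin: centre of its underside on the bench. x points from front (incisal table) to rear (hinge), y along the hinge axis, z up. Hinge: two ears 10 mm thick, 23 mm wide, 28 mm apart (inner faces y = -14, +14), tops 91.5 mm up, its highest part.
- hinge_axis (a point): Point on the ears' hole axis, half-way between the ears: (50, 0, 80) mm in the lower half's frame, axes as there. Here the centre of the upper half's knuckle belongs. Below it, between the ears, a 90 degree V seat opens upward, its trough along y: a knuckle 18 mm in diameter resting in it is exactly in line with the ears' holes.
- hinge_pin (a joint): Captive hinge pin, 5 mm steel shank with a brass head, sliding along the hinge axis with about 2.5 N of friction; it stays where it is left. 0 m: pushed home through both ears, crossing the gap. Grows as the head is drawn out along the lower half's -y, to its stop at 0.046 m. From 0.040 m the gap between the ears is free. It cannot leave the lower half.
- pin_head (a point): Centre of the pin's knurled brass head, a cylinder 16 mm in diameter and 18 mm long lying along y, 80 mm above the bench; free all round, to be pinched from above. With the pin home it is 45 mm from the hinge_axis point, 21 mm outside the outer face of the ear at -y. Moves with the pin. Axes as the lower half's.
- bow_grip (a point): Where to grip the upper half: centre of its spine, an upright bar 12 mm wide (y), 23 mm high (z), x from -36 to 28 mm. Aluminium bow, 0.2 to 0.33 kg, centre of mass within 8 mm of this point, lying right way up on a brass disc 56 mm across and 5 mm thick under the spine, whose underside is 16.5 mm below this point. x points from the front end to the knuckle, y along its hole, z up.
- bow_knuckle (a point): Centre of the upper half's knuckle at its rear end: a barrel 18 mm in diameter and 24 mm long along y with bevelled rims and a 9 mm through hole along y. It lies at (50, 0, -2.5) mm from bow_grip in the bow's axes. A neck, 12 mm wide, joins its upper side to the spine. Axes as bow_grip.
- bow_front (a point): The upper half's front end, a round boss 21 mm in diameter: at (-43, 0, 0.5) mm from bow_grip. Axes as bow_grip.
- polishing_tin: Bystander: round tin with a blue lid, 64 mm in diameter, 28 mm high. Origin: centre of its underside.
- dappen_glass: Bystander: clear, slightly frosted glass beaker, 48 mm in diameter, 61 mm high. Origin: centre of its underside.
- stain_bottle: Bystander: white bottle with a black cap, 30 mm in diameter, 70 mm high. Origin: centre of its underside.
- wax_stick: Bystander: red stick of wax, 16 x 70 x 12 mm. Origin: centre of its underside.
- cassette_d: Bystander: flat dark-grey milling cassette with a white disc, 119 x 122 x 17 mm. Origin: centre of its underside.

How it is judged:
On the way, in this order (a step that is already met when the one before it is completed fails the run):
1. the hinge pin is drawn back clear of the gap (value of joint hinge_pin above 0.04 m), for 0.2 s.
2. the upper half is lifted off the bench in the fingers (height (world z) of bow_grip above 0.05 m and contact force between the fingers and upper_half above 1 N), for 0.2 s.
At the end, for the whole second after the job is handed in: Fingers still hold the upper half at rest, level to 0.12 rad, front over front, knuckle between the ears: axis within 2 mm of the ears' axis in height and fore-aft, centred to 4 mm, parallel to 0.08 rad; pressed on the lower half with under 25 N; pin still drawn over 40 mm (x of bow_knuckle in the frame of hinge_axis between -0.002 and 0.002 m and z of bow_knuckle in the frame of hinge_axis between -0.002 and 0.002 m and y of bow_knuckle in the frame of hinge_axis between -0.004 and 0.004 m and angle between the y axis of bow_knuckle and the y axis of hinge_axis, either way round below 0.08 rad and angle between bow_grip's own z axis and vertical below 0.12 rad and x of bow_front in the frame of hinge_axis below -0.07 m and contact force between the fingers and upper_half above 1 N and contact force between upper_half and lower_half below 25 N and linear speed of upper_half below 0.02 m/s and value of joint hinge_pin above 0.04 m); the arm keeps its last pose, push and grip.
It fails at once if a bystander is moved by more than 30 mm (distance of any of polishing_tin, dappen_glass, stain_bottle, wax_stick, cassette_d from where it was at the start of the episode above 0.03 m).
It also fails if it takes over 48 s, if anything falls off the work surface, if the arm or the gripper's body presses on something with over 40 N, if the wrist force passes 120 N, or if a joint passes its speed limit or range.

## Working session

There is one attempt and no reset: what is moved stays moved. The work goes in short steps, Python scripts to look and compute and a shell command to move; the robot and the scene stay as the last step left them, time stands still between calls to the robot, and variables do not carry over. Pictures are saved under pics/ and viewed, and the job is handed in when it is done.

```bash
ls; mkdir -p pics; cat > h.py <<'E'
import numpy as np, cv2, json
from scipy.spatial.transform import Rotation as R
from workcell import bot, vision
def save(n,f):
    d=vision.grab_frame(n); cv2.imwrite(f'pics/{f}.png',d['color'])
    json.dump({k:np.array(d[k]).tolist() for k in ('intrinsics','eye','attitude')},open(f'pics/{f}.json','w')); return d
def crop(f,x0,y0,x1,y1,s,o):
    im=cv2.imread(f'pics/{f}.png')[y0:y1,x0:x1]; cv2.imwrite(f'pics/{o}.png',cv2.resize(im,None,fx=s,fy=s,interpolation=cv2.INTER_CUBIC))
def cam(f):
    d=json.load(open(f'pics/{f}.json')); a=np.array(d['attitude'])
    Rm=R.from_quat(a).as_matrix() if a.size==4 else a
    return np.array(d['intrinsics']),np.array(d['eye']),Rm
def ray(f,u,v):
    K,e,Rm=cam(f); p=np.linalg.inv(K)@[u,v,1]; d=Rm@[p[0],-p[1],-p[2]]; return e,d/np.linalg.norm(d)
def atz(f,u,v,z):
    e,d=ray(f,u,v); return e+d*(z-e[2])/d[2]
def proj(f,P):
    K,e,Rm=cam(f); q=Rm.T@(np.array(P)-e); p=K@[q[0],-q[1],-q[2]]; return p[:2]/p[2]
def tri(f1,p1,f2,p2):
    e1,d1=ray(f1,*p1); e2,d2=ray(f2,*p2)
    s=np.linalg.lstsq(np.c_[d1,-d2],e2-e1,rcond=None)[0]; a=e1+s[0]*d1; b=e2+s[1]*d2
    return (a+b)/2, np.linalg.norm(a-b)
E
python3 - <<'E'
from h import *
for n in('top','side'):
    d=save(n,n+'0'); print({k:v for k,v in d.items() if k!='color'})
print(bot.observe())
E
```

```text
pics
{'intrinsics': array([[457.82391749,   0.        , 317.8614515 ],
       [  0.        , 457.82391749, 240.58295103],
       [  0.        ,   0.        ,   1.        ]]), 'eye': array([ 0.44957296, -0.04579475,  1.01574773]), 'attitude': array([-0.05799674,  0.06390062,  0.71468351, -0.69410415])}
{'intrinsics': array([[617.76843115,   0.        , 316.70852046],
       [  0.        , 617.76843115, 242.57965588],
       [  0.        ,   0.        ,   1.        ]]), 'eye': array([-0.04572985, -0.57179434,  0.93276913]), 'attitude': array([ 0.34973228, -0.16264994, -0.38984104,  0.83621546])}
{'clock': 0.1, 'joint_positions': array([ 1.05320604e+00,  2.59296028e-01,  1.53600272e+00,  1.73944745e-05,
        1.34801272e+00, -2.02819239e-01]), 'qd': array([-0.00016271, -0.00187093, -0.00407748,  0.00081569, -0.00097559,
        0.00054113]), 'joint_torque': array([ 1.32645833e-03, -4.46975183e+01, -2.91246575e+01, -4.21254535e-04,
        6.53397423e-03,  2.85368435e-05]), 'ee_pos': array([0.17001339, 0.52254761, 0.23053222]), 'tcp_rot': array([ 8.09197588e-01,  5.87535977e-01, -7.86385853e-04,  3.46778671e-04]), 'contact_force': array([ 0.66990778, -0.2020941 , -0.44932889]), 'wrist_torque': array([-0.05660658, -0.0002043 , -0.02604292]), 'finger_gap': 0.9981304207783157}
```

View pics/top0.png

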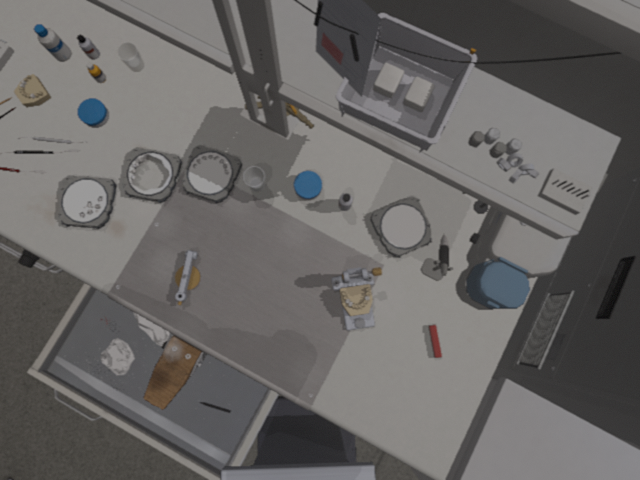

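View pics/side0.png

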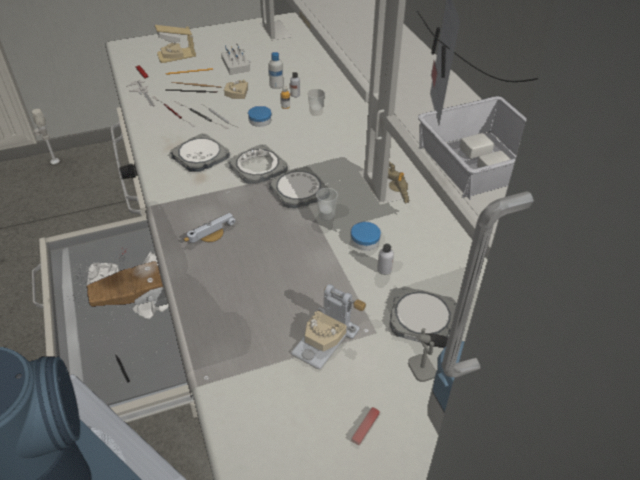

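```bash
python3 - <<'E'
from h import *
for P in [(0,0,0),(.17,.523,.231),(.5,0,0),(.5,.3,0),(.8,0,0)]:
    print(P,proj('top0',P),proj('side0',P))
crop('top0',310,240,410,340,7,'t0a'); crop('top0',140,230,240,330,7,'t0b')
crop('side0',280,270,380,370,7,'s0a'); crop('side0',160,195,260,255,8,'s0b')
E
```

```text
(0, 0, 0) [298.8553001  547.40415677] [ 49.27637027 492.50948104]
(0.17, 0.523, 0.231) [-41.80363379 512.01946971] [-71.69649308 180.99002318]
(0.5, 0, 0) [293.72972972 297.85469843] [272.83034944 299.56742674]
(0.5, 0.3, 0) [157.12249241 301.90144481] [172.31155974 231.88709526]
(0.8, 0, 0) [291.05258996 167.51237026] [364.54151878 220.41454616]
```

View pics/t0a.png

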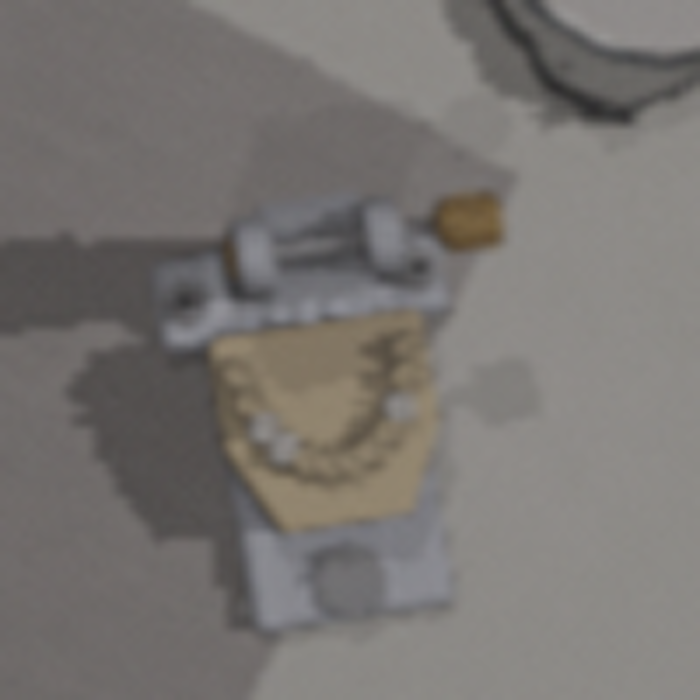

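View pics/t0b.png

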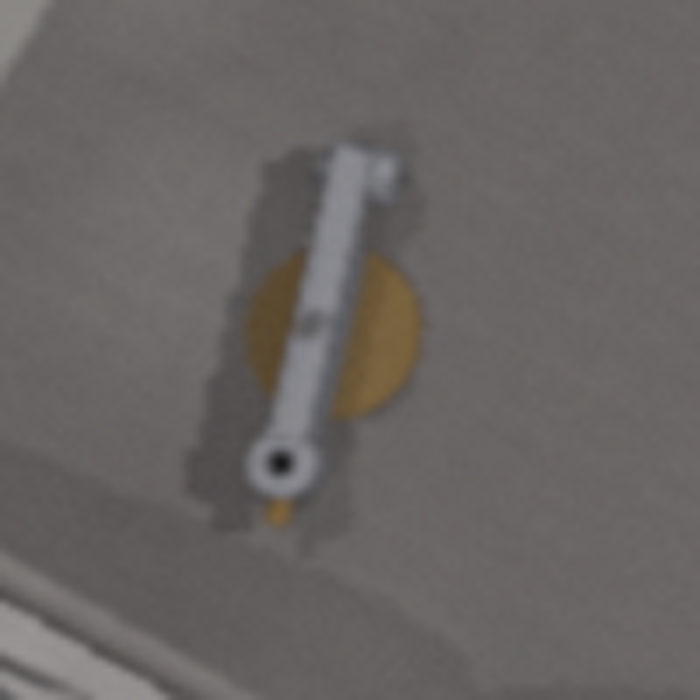

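View pics/s0a.png

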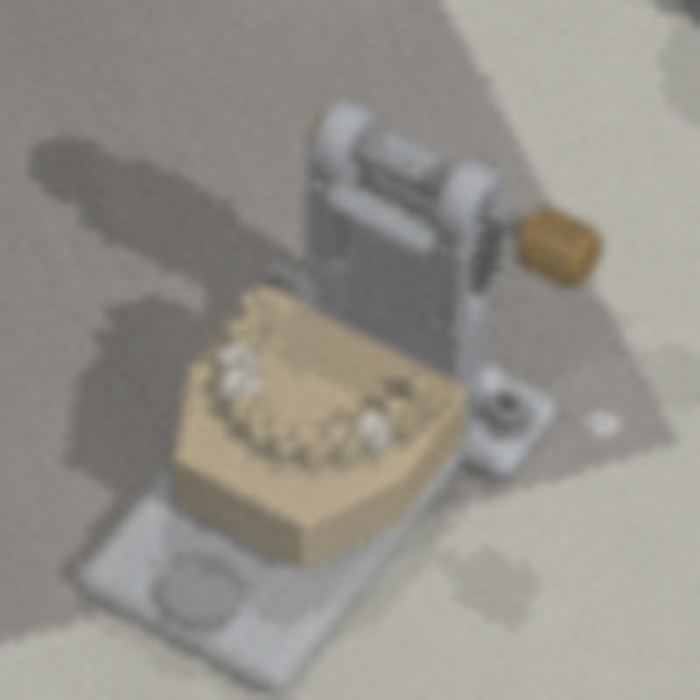

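View pics/s0b.png

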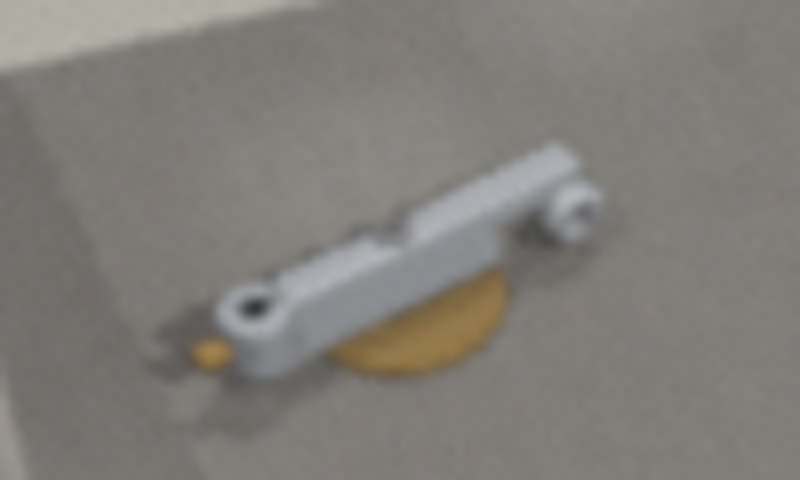

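```bash
cat >> h.py <<'E'
def c(x0,y0,s,u,v): return (x0+(u+.5)/s-.5, y0+(v+.5)/s-.5)
TA=lambda u,v:c(310,240,7,u,v); TB=lambda u,v:c(140,230,7,u,v)
SA=lambda u,v:c(280,270,7,u,v); SB=lambda u,v:c(160,195,8,u,v)
E
python3 - <<'E'
from h import *
for n,a,b in [('head',TA(470,221),SA(557,247)),('ear+ top',TA(250,240),SA(345,105)),('ear- top',TA(380,228),SA(475,165)),
 ('cornerFL',TA(258,634),SA(75,570)),('cornerFR',TA(450,607),SA(278,672)),('incisal disc',TA(350,580),SA(200,590))]:
    P,e=tri('top0',a,'side0',b); print(n,(P*1000).round(1),round(e*1000,1))
for n,a,b in [('hole',TB(281,463),SB(255,307)),('notch',TB(310,322),SB(395,233)),('knuck end',TB(348,150),SB(560,152)),('kn face', TB(385,175),SB(575,212)),('brass tip',TB(278,515),SB(210,353))]:
    P,e=tri('top0',a,'side0',b); print(n,(P*1000).round(1),round(e*1000,1))
print('disc', atz('top0',*TB(335,332),.005))
E
```

```text
head [ 545.2 -174.7   77.8] 1.4
ear+ top [ 540.2 -109.    88.9] 1.8
ear- top [ 543.4 -147.6   90.8] 0.9
cornerFL [ 426.7 -112.4    8.9] 0.8
cornerFR [ 434.1 -172.7   11.3] 1.9
incisal disc [ 442.2 -141.5    9.6] 0.7
hole [510.4 244.1  23.5] 0.5
notch [553.5 235.8  24.8] 0.6
knuck end [606.6 226.   23.2] 2.1
kn face [601.  217.3   9.9] 0.6
brass tip [495.1 246.6  16.3] 0.0
disc [0.5523648 0.2332434 0.005    ]
```

```bash
cat >> h.py <<'E'
def T(x,y,yaw,pts,z=0):
    a=np.radians(yaw); p=np.atleast_2d(np.array(pts,float))/1000
    return np.c_[x+np.cos(a)*p[:,0]-np.sin(a)*p[:,1], y+np.sin(a)*p[:,0]+np.cos(a)*p[:,1], z+p[:,2]]
def circ(c,r,ax,n=40):
    t=np.linspace(0,2*np.pi,n); o=np.zeros((n,3)); i,j=[k for k in range(3) if k!=ax]
    o[:,i]=r*np.cos(t); o[:,j]=r*np.sin(t); return o+np.array(c)
def lowerlines(pin=0):
    L=[[(-60,-32,10),(-60,32,10),(60,32,10),(60,-32,10),(-60,-32,10)],[(0,0,43)]*2]
    for y in(-24,-14,14,24): L.append(circ((50,y,80),11.5,1))
    for y in(-54,-36): L.append(circ((50,y-pin,80),8,1))
    return L
def bowlines():
    L=[[(-36,-6,11.5),(28,-6,11.5),(28,6,11.5),(-36,6,11.5),(-36,-6,11.5)],[(-36,-6,-11.5),(28,-6,-11.5),(28,6,-11.5),(-36,6,-11.5),(-36,-6,-11.5)],
    circ((0,0,-11.5),28,2)]
    for y in(-12,12): L.append(circ((50,y,-2.5),9,1))
    L.append(circ((-43,0,0.5),10.5,2)); L.append([(0,-6,11.5),(0,6,11.5)])
    return L
def overlay(f,box,s,lines,out,col=(0,0,255)):
    x0,y0,x1,y1=box; im=cv2.resize(cv2.imread(f'pics/{f}.png')[y0:y1,x0:x1],None,fx=s,fy=s,interpolation=cv2.INTER_CUBIC)
    for P in lines:
        q=np.array([proj(f,p) for p in P]); q=((q-[x0,y0]+.5)*s-.5).round().astype(int)
        cv2.polylines(im,[q.reshape(-1,1,2)],False,col,1)
    cv2.imwrite(f'pics/{out}.png',im)
E
python3 - <<'E'
from h import *
from scipy.optimize import least_squares
obs=[((50,-45,80),TA(470,221),SA(557,247)),((50,19,91.5),TA(250,240),SA(345,105)),((50,-19,91.5),TA(380,228),SA(475,165)),((-60,32,10),TA(258,634),SA(75,570)),((-60,-32,10),TA(450,607),SA(278,672))]
def f(p):
    r=[]
    for m,a,b in obs:
        P=T(p[0],p[1],p[2],m)[0]; r+=list(proj('top0',P)-a-p[3:5])+list(proj('side0',P)-b-p[5:7])
    return np.array(r+list(p[3:]*.7))
s=least_squares(f,[.49,-.135,6,0,0,0,0]); print(s.x.round(4),s.fun.round(1))
x,y,w=s.x[:3]
L=[T(x,y,w,l) for l in lowerlines()]
overlay('top0',(310,240,410,340),7,L,'ot'); overlay('side0',(280,270,380,370),7,L,'os')
B=[T(.553,.2358,-10.8,l,.0165) for l in bowlines()]
overlay('top0',(140,230,240,330),7,B,'obt'); overlay('side0',(160,195,260,255),8,B,'obs')
a=cv2.imread('pics/ot.png');b=cv2.imread('pics/os.png')
cv2.imwrite('pics/o2.png',cv2.resize(np.hstack([a,b]),None,fx=.57,fy=.57,interpolation=cv2.INTER_AREA))
E
```

```text
[ 0.4907 -0.1351  6.7708  0.0333  0.0809  0.0477 -0.3097] [-0.5 -0.2  0.2 -0.9  0.5  1.1  0.3  0.3  0.4  0.1 -0.3  0.5 -1.1 -0.2
 -0.4 -0.9  0.7 -0.8  0.2  0.9  0.   0.1  0.  -0.2]
```

View pics/ot.png

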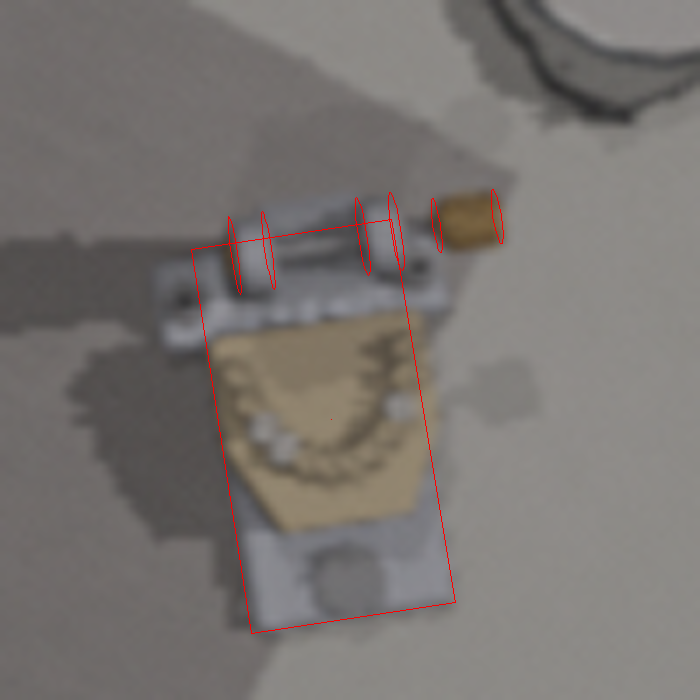

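View pics/os.png

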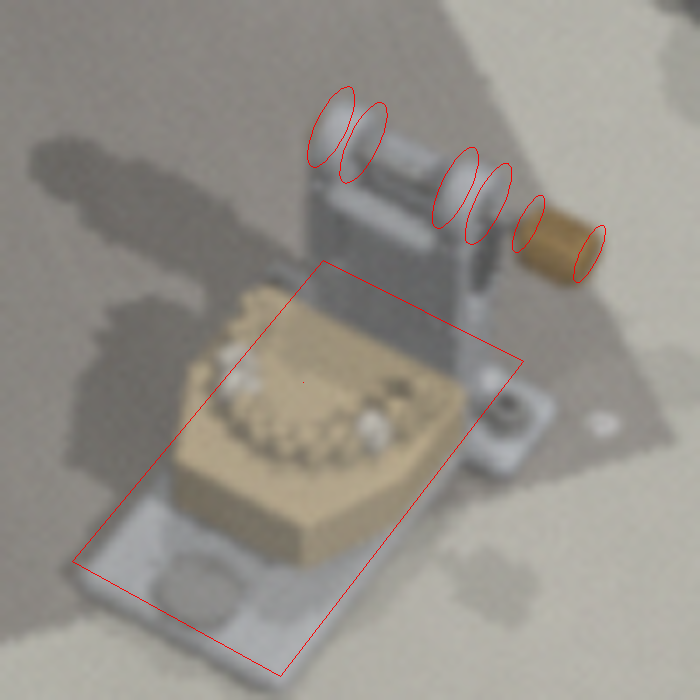

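View pics/obt.png

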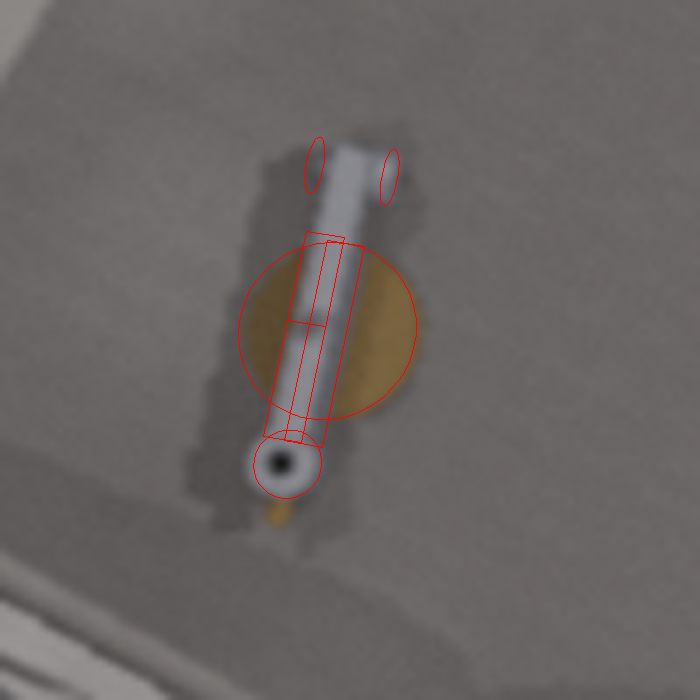

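View pics/obs.png

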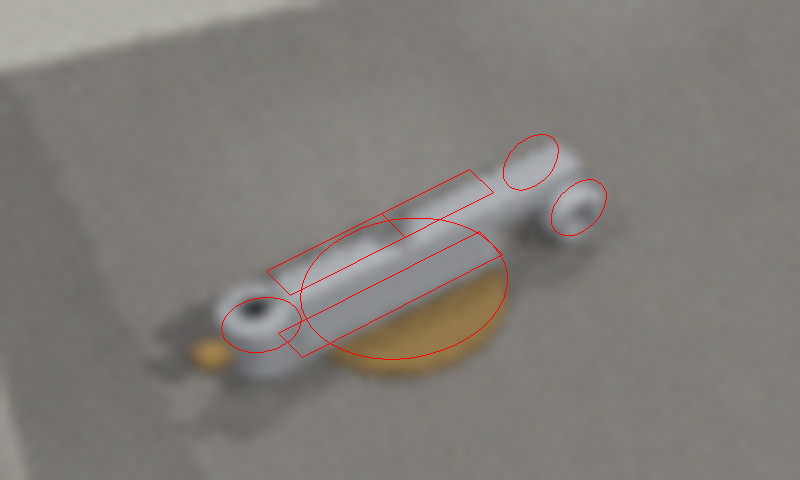

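```bash
python3 - <<'E'
from h import *
ims={}
for n in('top','side'):
    acc=[]
    for i in range(4):
        acc.append(save(n,n+'1')['color'].astype(float))
    cv2.imwrite(f'pics/{n}1.png',np.mean(acc,0).clip(0,255).round().astype(np.uint8))
def cr(f,x0,y0,x1,y1,s,o):
    im=cv2.imread(f'pics/{f}.png')[y0:y1,x0:x1]; im=cv2.convertScaleAbs(im,alpha=1.4,beta=-20)
    im=cv2.resize(im,None,fx=s,fy=s,interpolation=cv2.INTER_LANCZOS4)
    for k in range(0,x1-x0,5): cv2.putText(im,str(x0+k),(int(k*s),8),0,.3,(0,255,255),1); cv2.line(im,(int((k+.5)*s),10),(int((k+.5)*s),14),(0,255,255),1)
    for k in range(0,y1-y0,5): cv2.putText(im,str(y0+k),(0,int((k+.5)*s)+3),0,.3,(0,255,255),1); cv2.line(im,(20,int((k+.5)*s)),(24,int((k+.5)*s)),(0,255,255),1)
    cv2.imwrite(f'pics/{o}.png',im)
cr('side1',285,275,375,372,6,'z1'); cr('side1',175,205,245,250,11,'z2'); cr('top1',165,245,205,305,9.5,'z3'); cr('top1',325,262,385,335,8,'z4')
E
```

```text
(no output)
```

View pics/z1.png

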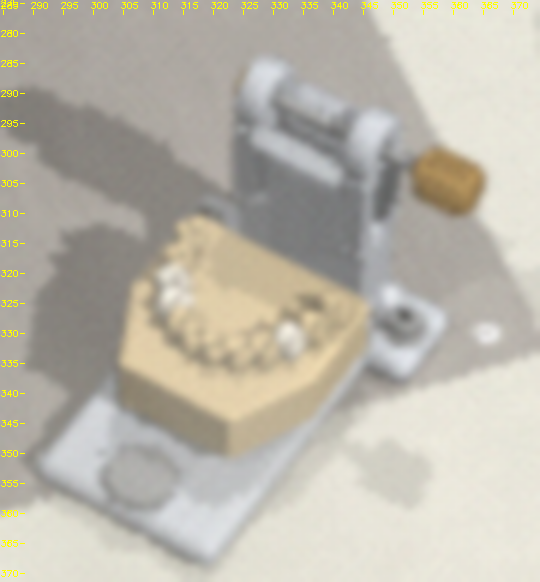

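View pics/z2.png

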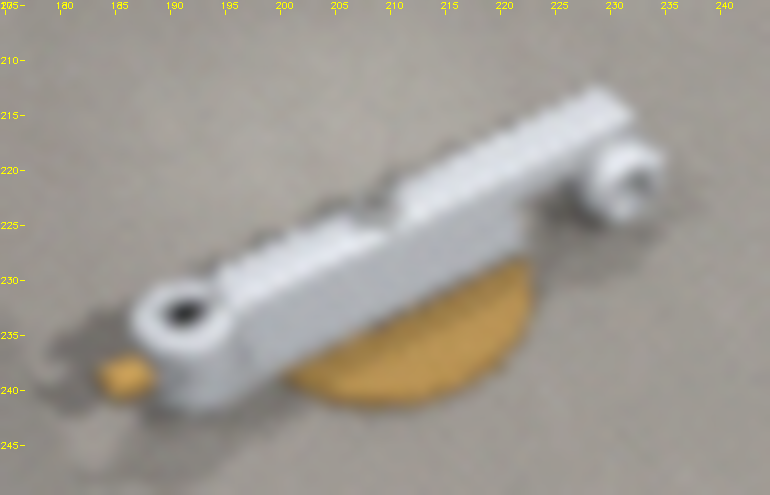

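View pics/z3.png

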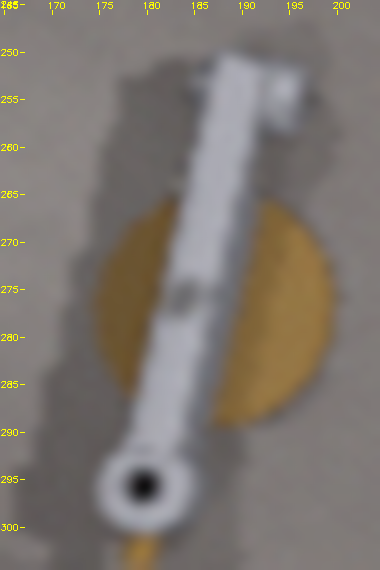

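View pics/z4.png

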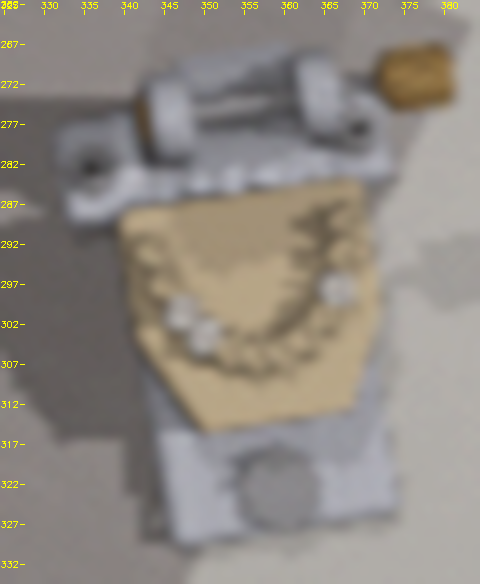

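```bash
cat >> h.py <<'E'
def plan(x,y,z,yaw):
    o=bot.observe(); Rm=R.from_quat(o['tcp_rot']).as_matrix(); p=o['ee_pos']
    cur=np.degrees(np.arctan2(Rm[1,0],Rm[0,0])); d=(yaw-cur+90)%180-90
    print('t',o['clock'],'p',p.round(4),'yaw',cur.round(2),'tilt z',Rm[:,2].round(4),'F',o['contact_force'].round(1),'gap',round(o['finger_gap'],3))
    print('turn',round(-d,2),'shift now(mm)',(Rm.T@(np.array([x,y,z])-p)*1000).round(1))
    a=np.radians(cur+d); R2=np.array([[np.cos(a),np.sin(a),0],[np.sin(a),-np.cos(a),0],[0,0,-1]])
    print('shift after turn(mm)',(R2.T@(np.array([x,y,z])-p)*1000).round(1))
E
python3 -c "
from h import *
P=T(.4907,-.1351,6.77,(50,-46.5,80))[0]; print(P); plan(P[0],P[1],.16,6.8)"
```

```text
[ 0.54583298 -0.17538157  0.08      ]
t 0.5 p [0.1702 0.523  0.2313] yaw 71.97 tilt z [-1.e-04 -1.e-04 -1.e+00] F [ 0.3  0.2 -0.4] gap 1.002
turn 65.17 shift now(mm) [-547.7  573.3   71.3]
shift after turn(mm) [290.3 737.9  71.3]
```

```bash
python3 -m inch '[{"turn":7.1},{"turn":7.1},{"turn":7.1},{"turn":7.1},{"turn":7.1},{"turn":7.1},{"turn":7.1},{"turn":7.1}]' 0; python3 -c "
from h import *
P=T(.4907,-.1351,6.77,(50,-46.5,80))[0]; plan(P[0],P[1],.16,6.8)"
```

```text
t 0.5 p [0.1702 0.523  0.2313] yaw 71.97 tilt z [-1.e-04 -1.e-04 -1.e+00] F [ 0.3  0.2 -0.4] gap 1.002
turn 65.17 shift now(mm) [-547.7  573.3   71.3]
shift after turn(mm) [290.3 737.9  71.3]schema error: expected keys x, y, z, turn
```

```bash
python3 -m inch '[{"x":0,"y":0,"z":0,"turn":7.1},{"x":0,"y":0,"z":0,"turn":7.1},{"x":0,"y":0,"z":0,"turn":7.1},{"x":0,"y":0,"z":0,"turn":7.1},{"x":0,"y":0,"z":0,"turn":7.1},{"x":0,"y":0,"z":0,"turn":7.1},{"x":0,"y":0,"z":0,"turn":7.1},{"x":0,"y":0,"z":0,"turn":7.1}]' 0; python3 -m inch '[{"x":0,"y":0,"z":0,"turn":7.1},{"x":0,"y":0,"z":0,"turn":1.3},{"x":0.0,"y":0.0,"z":0,"turn":0}]'; python3 -c "
from h import *
P=T(.4907,-.1351,6.77,(50,-46.5,80))[0]; plan(P[0],P[1],.16,6.8)"
```

```text
clock: 1.17
ee_pos: [0.1703, 0.523, 0.2313]
tcp_rot: [0.992, 0.129, 0.0, -0.0]
contact_force: [-1.0, -0.1, -0.2]
finger_gap: 1.002
clock: 1.42
ee_pos: [0.1703, 0.523, 0.2313]
tcp_rot: [0.998, 0.06, 0.0, -0.0]
contact_force: [0.2, -0.4, -0.7]
finger_gap: 0.999
t 1.4167 p [0.1703 0.523  0.2313] yaw 6.87 tilt z [ 0.  0. -1.] F [ 0.2 -0.4 -0.7] gap 0.999
turn 0.07 shift now(mm) [289.3 738.3  71.3]
shift after turn(mm) [290.2 737.9  71.3]
```

```bash
python3 -m inch '[{"x":0.0145,"y":0.0365,"z":0.002,"turn":0},{"x":0.0145,"y":0.0365,"z":0.002,"turn":0},{"x":0.0145,"y":0.0365,"z":0.002,"turn":0},{"x":0.0145,"y":0.0365,"z":0.002,"turn":0},{"x":0.0145,"y":0.0365,"z":0.002,"turn":0},{"x":0.0145,"y":0.0365,"z":0.002,"turn":0},{"x":0.0145,"y":0.0365,"z":0.002,"turn":0},{"x":0.0145,"y":0.0365,"z":0.002,"turn":0}]'; python3 -m inch '[{"x":0.0145,"y":0.0365,"z":0.002,"turn":0},{"x":0.0145,"y":0.0365,"z":0.002,"turn":0},{"x":0.0145,"y":0.0365,"z":0.002,"turn":0},{"x":0.0145,"y":0.0365,"z":0.002,"turn":0},{"x":0.0145,"y":0.0365,"z":0.002,"turn":0},{"x":0.0145,"y":0.0365,"z":0.002,"turn":0},{"x":0.0145,"y":0.0365,"z":0.002,"turn":0},{"x":0.0145,"y":0.0365,"z":0.002,"turn":0}]'; python3 -c "
from h import *
P=T(.4907,-.1351,6.77,(50,-46.5,80))[0]; plan(P[0],P[1],.16,6.8)"
```

```text
clock: 2.08
ee_pos: [0.3203, 0.2451, 0.2155]
tcp_rot: [0.998, 0.061, 0.0, -0.0]
contact_force: [0.7, 0.6, 0.0]
finger_gap: 0.997
clock: 2.75
ee_pos: [0.4701, -0.0317, 0.1995]
tcp_rot: [0.998, 0.061, 0.0, 0.0]
contact_force: [0.2, -0.2, 1.4]
finger_gap: 0.999
t 2.75 p [ 0.4701 -0.0317  0.1995] yaw 6.96 tilt z [ 7.e-04 -1.e-04 -1.e+00] F [ 0.2 -0.2  1.4] gap 0.999
turn 0.16 shift now(mm) [ 57.7 151.8  39.5]
shift after turn(mm) [ 58.2 151.7  39.5]
```

```bash
python3 -m inch '[{"x":0.0145,"y":0.0375,"z":0.0,"turn":0},{"x":0.0145,"y":0.0375,"z":0.0,"turn":0},{"x":0.0145,"y":0.0375,"z":0.0,"turn":0},{"x":0.0145,"y":0.0375,"z":0.0,"turn":0},{"x":0,"y":0.0,"z":0.02,"turn":0},{"x":0,"y":0.0,"z":0.02,"turn":0},{"x":0,"y":0.0,"z":0.0,"turn":0}]'; python3 -c "
from h import *
P=T(.4907,-.1351,6.77,(50,-46.5,80))[0]; plan(P[0],P[1],.061,6.8)
save('top','top2');save('side','side2')
crop('top2',300,200,430,320,6,'t2');crop('side2',270,180,430,330,5,'s2')
print(proj('top2',bot.observe()['ee_pos']),proj('side2',bot.observe()['ee_pos']))
"
```

```text
clock: 3.33
ee_pos: [0.5425, -0.1716, 0.1552]
tcp_rot: [0.998, 0.06, -0.003, -0.002]
contact_force: [-1.3, 0.3, -0.6]
finger_gap: 1.001
t 3.3333 p [ 0.5425 -0.1716  0.1552] yaw 6.86 tilt z [-0.0065  0.0036 -1.    ] F [-1.3  0.3 -0.6] gap 1.001
turn 0.06 shift now(mm) [ 3.4  4.6 94.2]
shift after turn(mm) [ 2.9  4.2 94.2]
[380.45313885 267.46509983] [359.9065016  273.59305458]
```

View pics/t2.png

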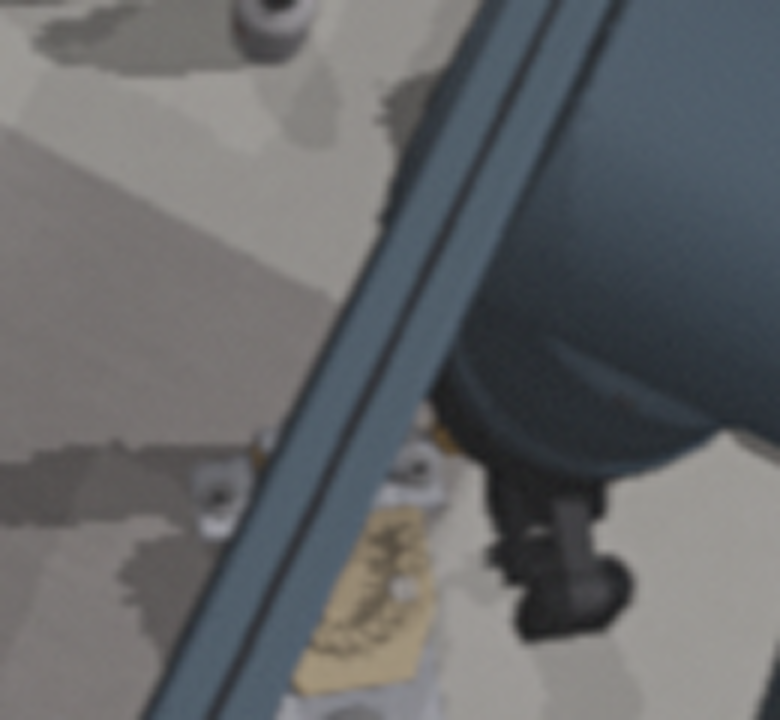

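View pics/s2.png

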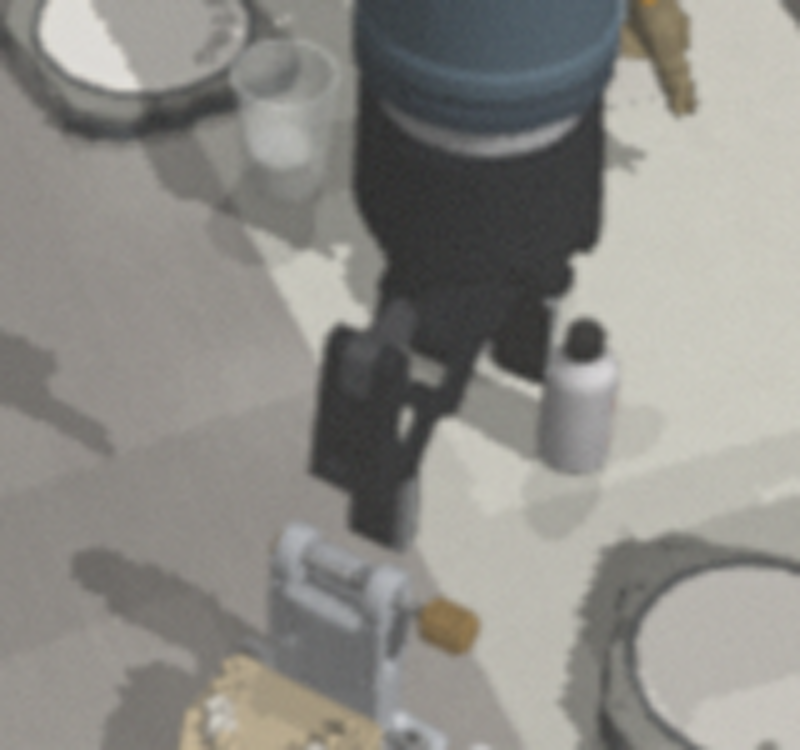

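```bash
python3 -m inch '[{"x":0,"y":0,"z":0.0,"turn":0},{"x":0,"y":0,"z":0.0,"turn":0}]'; python3 -c "
from h import *
P=T(.4907,-.1351,6.77,(50,-46.5,80))[0]; plan(P[0],P[1],.061,6.8)"
```

```text
clock: 3.6
ee_pos: [0.5455, -0.1717, 0.1609]
tcp_rot: [0.998, 0.06, 0.001, 0.001]
contact_force: [0.3, 1.0, 0.6]
finger_gap: 0.999
t 3.6 p [ 0.5455 -0.1717  0.1609] yaw 6.86 tilt z [ 0.0023 -0.0013 -1.    ] F [0.3 1.  0.6] gap 0.999
turn 0.06 shift now(mm) [-0.3  3.6 99.9]
shift after turn(mm) [-0.1  3.7 99.9]
```

```bash
python3 -m inch '[{"x":0,"y":0.0035,"z":0.02,"turn":0},{"x":0,"y":0,"z":0.025,"turn":0},{"x":0,"y":0,"z":0.025,"turn":0},{"x":0,"y":0,"z":0.02,"turn":0},{"x":0,"y":0,"z":0.01,"turn":0},{"x":0,"y":0,"z":0.0,"turn":0},{"x":0,"y":0,"z":0.0,"turn":0}]'; python3 -c "
from h import *
P=T(.4907,-.1351,6.77,(50,-46.5,80))[0]; plan(P[0],P[1],.061,6.8)
save('side','side3')
crop('side3',300,230,420,340,6,'s3')"
```

```text
clock: 4.18
ee_pos: [0.5457, -0.1753, 0.0602]
tcp_rot: [0.998, 0.059, 0.0, 0.0]
contact_force: [0.2, -0.4, 0.5]
finger_gap: 1.0
t 4.1833 p [ 0.5457 -0.1753  0.0602] yaw 6.8 tilt z [ 8.e-04 -5.e-04 -1.e+00] F [ 0.2 -0.4  0.5] gap 1.0
turn 0.0 shift now(mm) [ 0.2  0.1 -0.8]
shift after turn(mm) [ 0.2  0.1 -0.8]
```

View pics/s3.png

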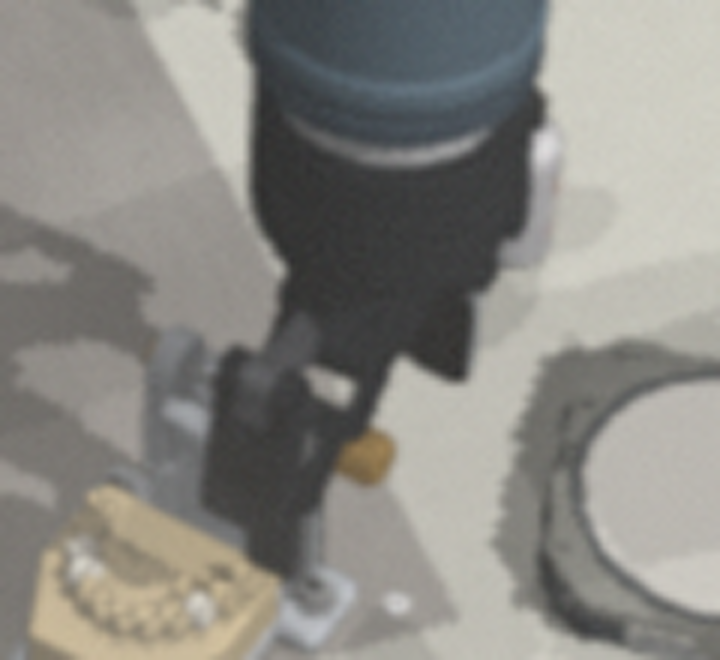

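```bash
python3 -m inch '[{"x":0,"y":0,"z":0,"turn":0},{"x":0,"y":0,"z":0,"turn":0},{"x":0,"y":0,"z":0,"turn":0},{"x":0,"y":0,"z":0,"turn":0},{"x":0,"y":0,"z":0,"turn":0},{"x":0,"y":0,"z":0,"turn":0},{"x":0,"y":0,"z":0,"turn":0},{"x":0,"y":0,"z":0,"turn":0}]' 255; python3 -c "
from h import *
print(bot.observe()['contact_force'],bot.observe()['ee_pos'])
save('side','side4')
crop('side4',300,230,420,340,6,'s4')"
```

```text
clock: 4.9
ee_pos: [0.5447, -0.1753, 0.0596]
tcp_rot: [0.998, 0.059, -0.0, 0.0]
contact_force: [-2.9, -0.0, 6.3]
finger_gap: 0.162
[-2.92414264 -0.04076866  6.30479402] [ 0.54465813 -0.17533214  0.05960183]
```

View pics/s4.png

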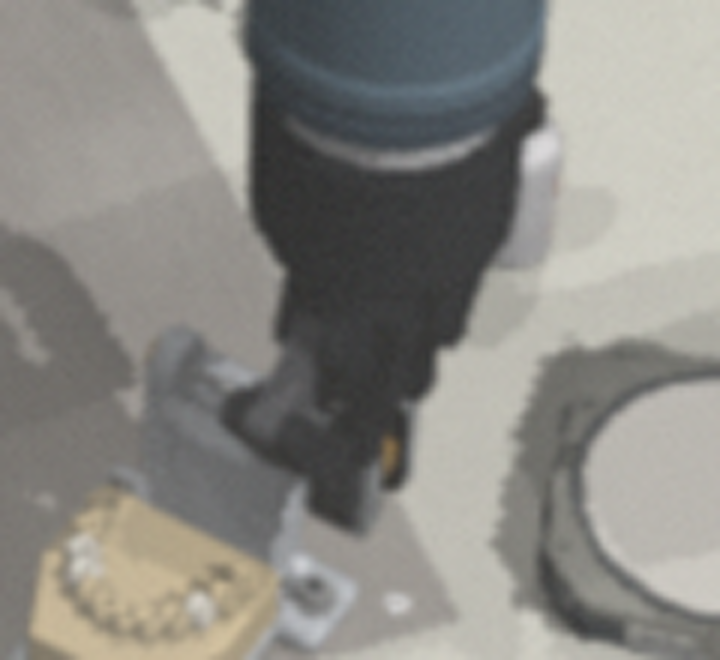

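```bash
python3 -m inch '[{"x":0,"y":0.006,"z":0,"turn":0},{"x":0,"y":0.007,"z":0,"turn":0},{"x":0,"y":0.007,"z":0,"turn":0},{"x":0,"y":0.007,"z":0,"turn":0},{"x":0,"y":0.007,"z":0,"turn":0},{"x":0,"y":0.006,"z":0,"turn":0},{"x":0,"y":0.003,"z":0,"turn":0},{"x":0,"y":0,"z":0,"turn":0}]'; python3 -c "
from h import *
o=bot.observe();print(o['contact_force'],o['ee_pos'],R.from_quat(o['tcp_rot']).as_matrix()[:,0])"
```

```text
clock: 5.62
ee_pos: [0.5501, -0.2185, 0.0597]
tcp_rot: [0.998, 0.059, -0.0, 0.0]
contact_force: [-3.5, -0.5, 4.5]
finger_gap: 0.169
[-3.5247697  -0.51774035  4.46651162] [ 0.55007343 -0.21853169  0.05965131] [ 9.93082905e-01  1.17415128e-01 -1.75230774e-04]
```

Travel 43.5 mm, no stop felt yet; go on a few mm until it is.

```bash
python3 -m inch '[{"x":0,"y":0.002,"z":0,"turn":0},{"x":0,"y":0.001,"z":0,"turn":0},{"x":0,"y":0,"z":0,"turn":0}]'; python3 -m inch '[{"x":0,"y":0.001,"z":0,"turn":0},{"x":0,"y":0,"z":0,"turn":0}]';python3 -c "
from h import *
save('side','side5')
crop('side5',300,230,420,340,6,'s5')"
```

```text
clock: 5.87
ee_pos: [0.5503, -0.2205, 0.0596]
tcp_rot: [0.998, 0.059, -0.0, -0.001]
contact_force: [-2.6, 2.8, 6.1]
finger_gap: 0.164
clock: 6.03
ee_pos: [0.5503, -0.2205, 0.0596]
tcp_rot: [0.998, 0.059, -0.0, -0.001]
contact_force: [-2.6, 5.2, 7.3]
finger_gap: 0.166
```

View pics/s5.png

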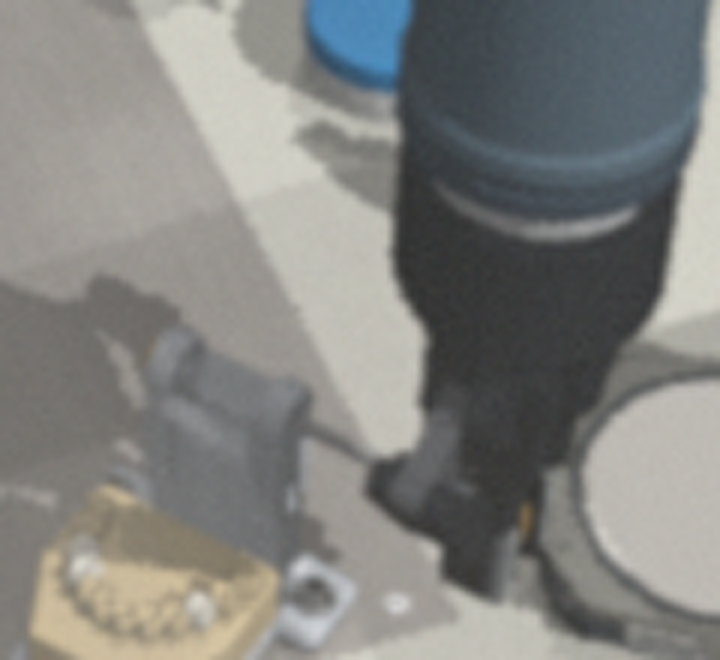

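```bash
python3 -m inch '[{"x":0,"y":0,"z":0,"turn":0},{"x":0,"y":0,"z":0,"turn":0},{"x":0,"y":0,"z":0,"turn":0},{"x":0,"y":0,"z":0,"turn":0},{"x":0,"y":0,"z":0,"turn":0},{"x":0,"y":0,"z":-0.01,"turn":0},{"x":0,"y":0,"z":-0.03,"turn":0},{"x":0,"y":0,"z":-0.03,"turn":0}]' 0
python3 - <<'E'
from h import *
g=cv2.imread('pics/top1.png').max(2)[245:305,165:205].astype(int)
for r in range(4,60,3): print(r+245,' '.join(f'{v:3d}' for v in g[r,8:36]))
E
```

```text
clock: 6.75
ee_pos: [0.5496, -0.2213, 0.1292]
tcp_rot: [0.998, 0.059, -0.002, -0.001]
contact_force: [0.3, -1.0, 0.4]
finger_gap: 0.998
249 107 106 106 107 108 108 108 109 108 109 108 108 108 107 106 104 101  96  94  94  96  97  98  98  98  99 102 106
252 109 109 110 110 106 105 103  98  88  84  84  85  88  92 110 134 142 142 137 126 119 120 118 108  98  96 100 104
255 112 112 112 110  99  88  87  87  86  85  83  78  80 100 128 142 142 142 138 126 128 132 128 104  82  85  98 105
258 113 114 112 103  92  89  88  88  86  86  86  84  90 122 141 143 143 139 120  96  94 103 102  94  92  93  94  96
261 114 112 101  90  89  89  89  88  86  87  85  90 116 137 142 142 141 130 106  87  84  85  90  93  94  92  94 100
264 113 110  98  88  88  88  88  89  88  88  93 101 127 140 142 142 138 117  93  85  84  86  90  92  94  99 104 105
267 113 100  90  88  88  87  88  91  91  88  94 119 138 142 142 140 120 100  92  97 102 101  95  92 100 105 106 105
270 110  98  90  88  90  90  90  91  88  94 112 134 140 142 141 127 107  96  96 102 105 108 116 120 113 102 101 104
273  88  87  88  90  90  90  90  90 
[... 539 characters left out ...]
 103
288  84  84  84  84  82  88 120 137 140 142 140 121 101  92  97 102 106 108 111 108  96  90  94  98 102 104 105 105
291  83  82  82  81  90 116 132 136 140 140 128 108  96  87  84  82  84  91 101 106 106 105 104 105 105 105 106 106
294  83  84  96 124 135 118  93  90 111 132 140 128 105  88  85  86  89  97 103 106 105 106 105 106 106 105 106 105
297  82  85 108 132 133 107  73  72 104 133 141 126 104  91  89  91  95 101 104 104 105 106 106 106 106 104 105 106
300  82  81  81  86  97 111 120 125 119 104  89  83  87  93  94  94  96 103 106 106 105 104 104 106 106 106 106 106
303  82  82  85  94  97 107 121 118 100  90  90  92  93  93  94  94  94  97 103 107 107 106 108 107 107 107 107 107
```

```bash
python3 - <<'E'
from h import *
a=atz('top1',173+14.8,261,.028); b=atz('top1',173+8.6,288,.028); print(a,b,np.degrees(np.arctan2(*(a-b)[1::-1])))
n=atz('top1',184.4,276.3,.028); print('notch',n, 'disc',atz('top1',187.1,277,.004))
g=cv2.imread('pics/side1.png').max(2)[205:250,175:245].astype(int)
for cidx in range(12,60,3): print(cidx+175,' '.join(f'{v:3d}' for v in g[5:38,cidx]))
E
```

```text
[0.58479188 0.22675504 0.028     ] [0.52671554 0.23893215 0.028     ] -11.841894653343225
notch [0.55172921 0.23344198 0.028     ] disc [0.55248764 0.23424377 0.004     ]
187 130 129 128 130 131 130 130 130 131 129 130 132 131 130 130 128 128 128 128 126 126 126 131 146 147 129 106 121 150 148 121 100 105
190 128 129 131 131 133 134 136 135 132 131 134 133 133 132 131 129 129 128 129 129 137 157 132  97 123 164 163 131 115 112 110 106  90
193 129 130 131 132 133 131 133 132 133 134 136 136 134 132 131 132 132 131 123 114 135 151 120 112 150 173 167 145 136 133 136 131 108
196 131 133 134 136 136 136 135 137 137 136 136 137 136 134 134 132 130 128 133 163 174 176 173 159 149 138 133 132 132 133 126 112 100
199 132 133 135 135 135 135 136 139 137 137 138 138 137 137 136 130 120 149 169 178 179 172 152 144 144 144 143 140 130 111 100 101 102
202 135 135 135 134 135 137 137 136 136 134 136 137 136 133 127 130 160 174 181 182 162 147 144 144 144 144 137 123 118 113 102 106 114
205 137 137 137 139 138 139 140 139 139 138 137 136 130 114 128 162 176 183 177 154 144 144 143 144 144 130 119 1
[... 546 characters left out ...]
 141 128 120 124 128
220 130 131 132 132 133 129 130 162 175 178 179 166 150 144 143 144 146 138 121 116 124 131 141 146 148 146 137 126 118 124 127 126 128
223 130 130 130 130 129 140 168 176 180 176 158 143 124 109 110 112 109 111 108 112 113 114 120 122 125 125 126 129 130 129 128 128 128
226 130 130 130 135 156 173 178 178 169 152 135 104  85  80  80  90 100 103 108 111 115 122 126 128 128 127 128 127 128 128 130 129 130
229 128 126 132 160 175 180 178 160 153 159 161 155 141 125  98  86  99 108 110 112 115 124 126 126 126 128 127 128 128 129 128 128 128
232 129 129 128 130 134 144 136 145 172 180 146 116 126 142 132 112 107 112 114 116 124 127 128 130 130 130 129 129 130 130 129 127 126
```

```bash
python3 -c "
from h import *
save('side','side6'); crop('side6',285,265,405,345,6.5,'s6')
plan(.5515,.2335,.10,78.2)"
```

```text
t 6.8 p [ 0.5534 -0.2236  0.137 ] yaw 6.77 tilt z [ 0.0074 -0.0048 -1.    ] F [ 2.6 -1.3  4.3] gap 1.002
turn -71.43 shift now(mm) [  51.8 -454.3   34.8]
shift after turn(mm) [447.  -95.3  37. ]
```

View pics/s6.png

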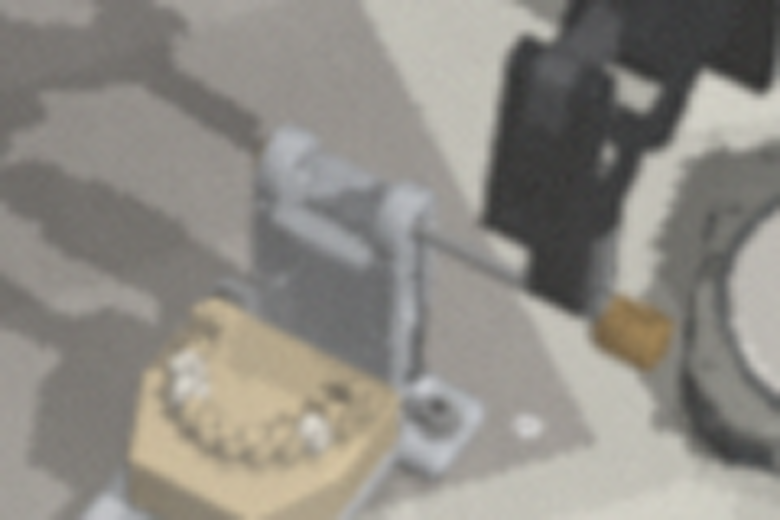

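```bash
python3 -m inch '[{"x":0,"y":0,"z":-0.025,"turn":-7.14},{"x":0,"y":0,"z":0,"turn":-7.14},{"x":0,"y":0,"z":0,"turn":-7.14},{"x":0,"y":0,"z":0,"turn":-7.14},{"x":0,"y":0,"z":0,"turn":-7.14},{"x":0,"y":0,"z":0,"turn":-7.14},{"x":0,"y":0,"z":0,"turn":-7.14},{"x":0,"y":0,"z":0,"turn":-7.14}]';  python3 -m inch '[{"x":0,"y":0,"z":0,"turn":-7.14},{"x":0,"y":0,"z":0,"turn":-7.14},{"x":0,"y":0,"z":0,"turn":0},{"x":0,"y":0,"z":0,"turn":0}]';python3 -c "
from h import *
plan(.5515,.2335,.10,78.2)"
```

```text
clock: 7.47
ee_pos: [0.5508, -0.2221, 0.1551]
tcp_rot: [0.847, 0.532, 0.0, 0.0]
contact_force: [0.7, 0.2, -0.1]
finger_gap: 1.002
clock: 7.8
ee_pos: [0.5508, -0.222, 0.1549]
tcp_rot: [0.777, 0.629, 0.0, 0.0]
contact_force: [-0.2, 0.2, 0.6]
finger_gap: 0.998
t 7.8 p [ 0.5508 -0.222   0.1549] yaw 77.95 tilt z [ 6.e-04 -4.e-04 -1.e+00] F [-0.2  0.2  0.6] gap 0.998
turn -0.25 shift now(mm) [445.7 -94.5  54.7]
shift after turn(mm) [446.1 -92.5  54.9]
```

```bash
python3 -m inch '[{"x":0.0371,"y":-0.0078,"z":0,"turn":0},{"x":0.0371,"y":-0.0078,"z":0,"turn":0},{"x":0.0371,"y":-0.0078,"z":0,"turn":0},{"x":0.0371,"y":-0.0078,"z":0,"turn":0},{"x":0.0371,"y":-0.0078,"z":0,"turn":0},{"x":0.0371,"y":-0.0078,"z":0,"turn":0},{"x":0.0371,"y":-0.0078,"z":0,"turn":0},{"x":0.0371,"y":-0.0078,"z":0,"turn":0}]';  python3 -m inch '[{"x":0.0371,"y":-0.0078,"z":0,"turn":0},{"x":0.0371,"y":-0.0078,"z":0,"turn":0},{"x":0.0371,"y":-0.0078,"z":0,"turn":0},{"x":0.0371,"y":-0.0078,"z":0,"turn":0},{"x":0,"y":0,"z":0.03,"turn":0},{"x":0,"y":0,"z":0.025,"turn":0},{"x":0,"y":0,"z":0,"turn":0},{"x":0,"y":0,"z":0,"turn":0}]';python3 -c "
from h import *
plan(.5515,.2335,.008,78.2)
save('side','side7'); crop('side7',140,150,270,260,6,'s7')
save('top','top7'); crop('top7',130,200,250,320,6,'t7')
"
```

```text
clock: 8.47
ee_pos: [0.5503, 0.0832, 0.1548]
tcp_rot: [0.778, 0.629, 0.0, 0.0]
contact_force: [1.3, 0.0, -0.1]
finger_gap: 1.002
clock: 9.13
ee_pos: [0.5492, 0.2329, 0.0984]
tcp_rot: [0.777, 0.63, -0.002, -0.001]
contact_force: [-0.3, 0.2, 1.1]
finger_gap: 1.002
t 9.1333 p [0.5492 0.2329 0.0984] yaw 78.04 tilt z [-3.4e-03 -8.0e-04 -1.0e+00] F [-0.3  0.2  1.1] gap 1.002
turn -0.16 shift now(mm) [ 1.2  2.4 90.4]
shift after turn(mm) [ 1.   2.1 90.4]
```

View pics/s7.png

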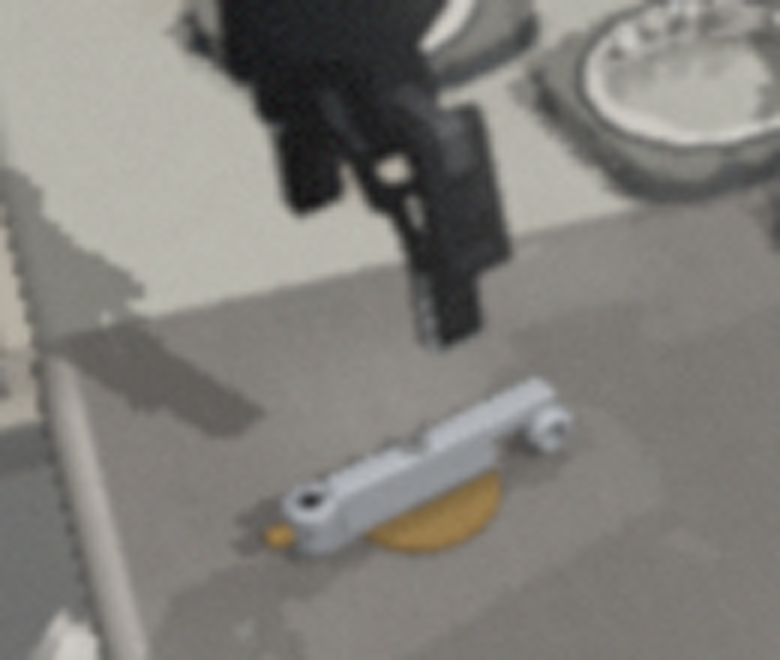

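View pics/t7.png

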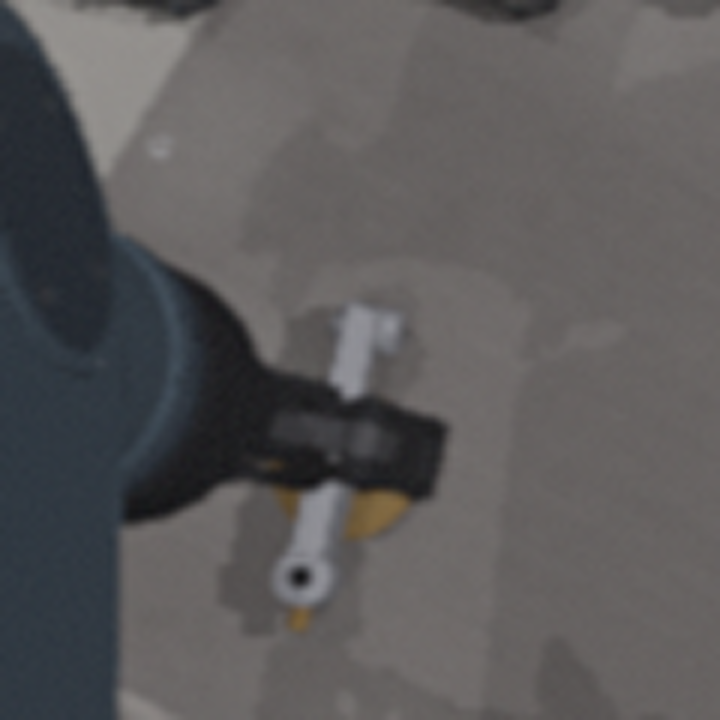

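```bash
python3 -m inch '[{"x":0.001,"y":0.001,"z":0.02,"turn":0},{"x":0,"y":0,"z":0.025,"turn":0},{"x":0,"y":0,"z":0.02,"turn":0},{"x":0,"y":0,"z":0.013,"turn":0},{"x":0,"y":0,"z":0,"turn":0},{"x":0,"y":0,"z":0,"turn":0}]';python3 -c "
from h import *
plan(.5515,.2335,.008,78.2)
"
```

```text
clock: 9.73
ee_pos: [0.5525, 0.2334, 0.0225]
tcp_rot: [0.777, 0.63, 0.001, 0.0]
contact_force: [0.1, 0.6, -0.1]
finger_gap: 0.999
t 9.7333 p [0.5525 0.2334 0.0225] yaw 78.07 tilt z [ 1.2e-03  3.0e-04 -1.0e+00] F [ 0.1  0.6 -0.1] gap 0.999
turn -0.13 shift now(mm) [-0.1 -1.1 14.5]
shift after turn(mm) [-0.1 -1.  14.5]
```

```bash
python3 -m inch '[{"x":0,"y":-0.0005,"z":0.008,"turn":0},{"x":0,"y":0,"z":0.007,"turn":0},{"x":0,"y":0,"z":0,"turn":0},{"x":0,"y":0,"z":0,"turn":0},{"x":0,"y":0,"z":0,"turn":0}]';python3 -m inch '[{"x":0,"y":0,"z":0,"turn":0},{"x":0,"y":0,"z":0,"turn":0},{"x":0,"y":0,"z":0,"turn":0},{"x":0,"y":0,"z":0,"turn":0},{"x":0,"y":0,"z":0,"turn":0},{"x":0,"y":0,"z":0,"turn":0},{"x":0,"y":0,"z":0,"turn":0},{"x":0,"y":0,"z":0,"turn":0}]' 255; python3 -c "
from h import *
plan(.5515,.2335,.008,78.2)
save('side','side8'); crop('side8',140,150,270,260,6,'s8')
"
```

```text
clock: 10.15
ee_pos: [0.5513, 0.234, 0.0066]
tcp_rot: [0.776, 0.63, 0.0, 0.0]
contact_force: [-0.7, -0.0, 0.3]
finger_gap: 1.003
clock: 10.82
ee_pos: [0.5512, 0.234, 0.0066]
tcp_rot: [0.776, 0.63, 0.0, 0.0]
contact_force: [-0.3, -0.7, 1.3]
finger_gap: 0.126
t 10.8167 p [0.5512 0.234  0.0066] yaw 78.16 tilt z [ 4.e-04  2.e-04 -1.e+00] F [-0.3 -0.7  1.3] gap 0.126
turn -0.04 shift now(mm) [-0.4  0.4 -1.4]
shift after turn(mm) [-0.4  0.4 -1.4]
```

View pics/s8.png

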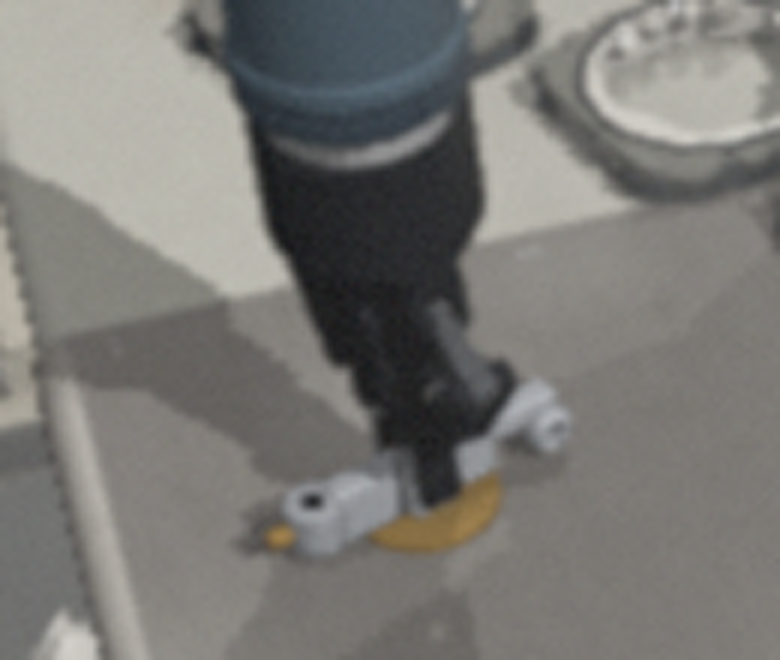

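```bash
python3 -m inch '[{"x":0,"y":0,"z":-0.01,"turn":0},{"x":0,"y":0,"z":-0.025,"turn":0},{"x":0,"y":0,"z":-0.03,"turn":0},{"x":0,"y":0,"z":-0.03,"turn":0},{"x":0,"y":0,"z":-0.025,"turn":-6.2},{"x":0,"y":0,"z":0,"turn":-6.2},{"x":0,"y":0,"z":0,"turn":-6.2},{"x":0,"y":0,"z":0,"turn":0}]';python3 -c "
from h import *
plan(.4886,-.1353,.13,96.85)
"
```

```text
clock: 11.53
ee_pos: [0.5508, 0.2338, 0.1271]
tcp_rot: [0.663, 0.749, 0.0, 0.0]
contact_force: [0.1, -0.5, -3.4]
finger_gap: 0.123
t 11.5333 p [0.5508 0.2338 0.1271] yaw 96.98 tilt z [ 3.e-04 -0.e+00 -1.e+00] F [ 0.1 -0.5 -3.4] gap 0.123
turn 0.13 shift now(mm) [-358.8 -106.6   -2.9]
shift after turn(mm) [-359.1 -105.8   -2.9]
```

```bash
python3 -m inch '[{"x":-0.015,"y":-0.0044,"z":0,"turn":0},{"x":-0.03,"y":-0.0088,"z":0,"turn":0},{"x":-0.033,"y":-0.0097,"z":0,"turn":0},{"x":-0.033,"y":-0.0097,"z":0,"turn":0},{"x":-0.033,"y":-0.0097,"z":0,"turn":0},{"x":-0.033,"y":-0.0097,"z":0,"turn":0},{"x":-0.033,"y":-0.0097,"z":0,"turn":0},{"x":-0.033,"y":-0.0097,"z":0,"turn":0}]';python3 -m inch '[{"x":-0.033,"y":-0.0097,"z":0,"turn":0},{"x":-0.033,"y":-0.0097,"z":0,"turn":0},{"x":-0.03,"y":-0.009,"z":0,"turn":0},{"x":-0.0195,"y":-0.0065,"z":0,"turn":0},{"x":0,"y":0,"z":0,"turn":0},{"x":0,"y":0,"z":0,"turn":0},{"x":0,"y":0,"z":0,"turn":0}]';python3 -c "
from h import *
plan(.4886,-.1353,.13,96.85)
save('top','top9');save('side','side9')
crop('side9',260,210,390,330,6,'s9')
crop('top9',300,210,430,330,6,'t9')
"
```

```text
clock: 12.2
ee_pos: [0.5072, -0.0177, 0.1259]
tcp_rot: [0.665, 0.746, -0.001, -0.001]
contact_force: [-0.6, 0.3, -2.7]
finger_gap: 0.129
clock: 12.78
ee_pos: [0.4869, -0.1343, 0.1259]
tcp_rot: [0.665, 0.747, -0.0, -0.001]
contact_force: [-0.0, 1.0, -2.7]
finger_gap: 0.129
t 12.7833 p [ 0.4869 -0.1343  0.1259] yaw 96.62 tilt z [-0.0012  0.0011 -1.    ] F [-0.   1.  -2.7] gap 0.129
turn -0.23 shift now(mm) [-1.2  1.5 -4.1]
shift after turn(mm) [-1.2  1.5 -4.1]
```

View pics/s9.png

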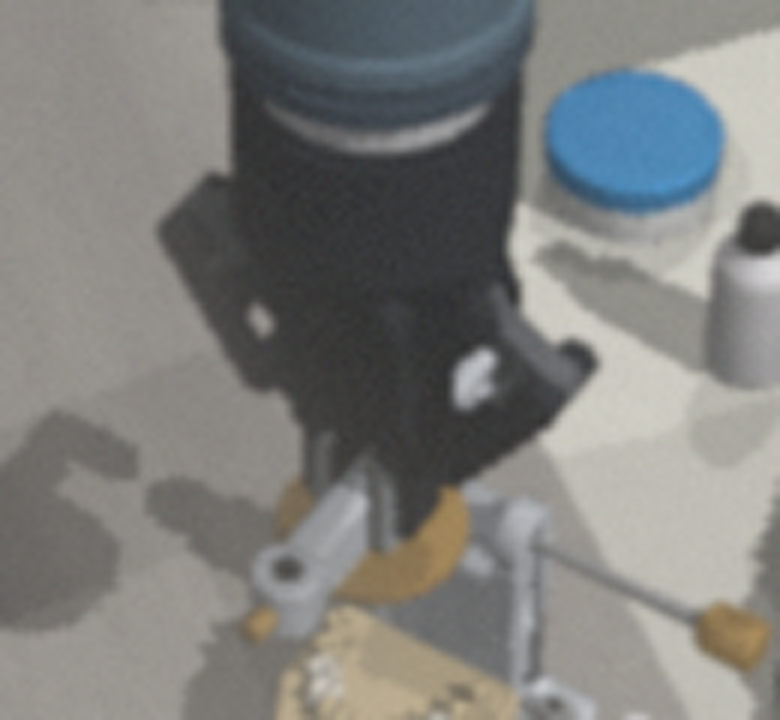

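View pics/t9.png

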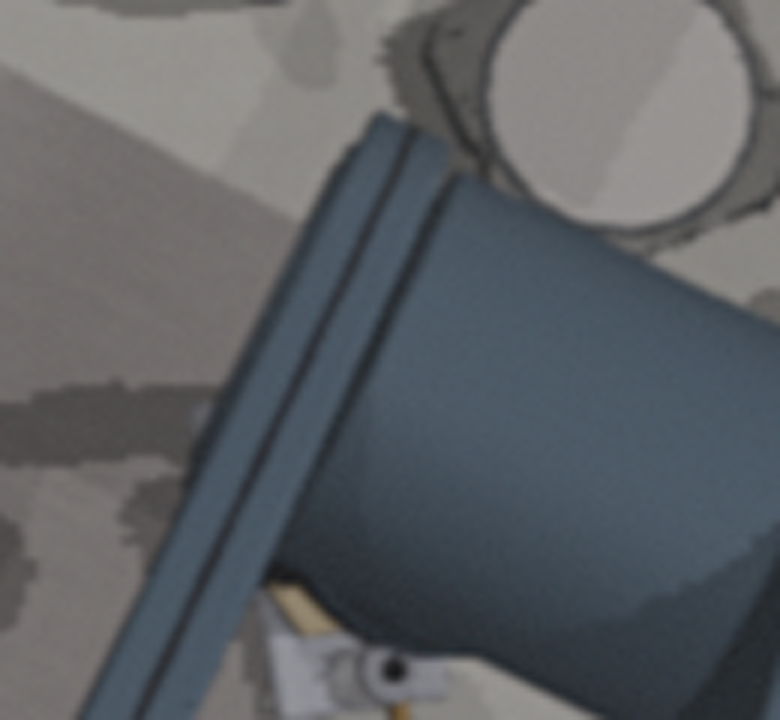

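```bash
python3 - <<'E'
from h import *
a=c(300,210,6,393,668); b=c(260,210,6,289,569)
P,e=tri('top9',a,'side9',b); print(P,e)
o=bot.observe()
d=(P-np.array([.4869,-.1343,.1259]))*1000; th=np.radians(6.7)
print(d, np.cos(th)*d[0]+np.sin(th)*d[1], -np.sin(th)*d[0]+np.cos(th)*d[1])
def cr(f,x0,y0,x1,y1,s,o):
    im=cv2.imread(f'pics/{f}.png')[y0:y1,x0:x1]; im=cv2.convertScaleAbs(im,alpha=1.4,beta=-20)
    im=cv2.resize(im,None,fx=s,fy=s,interpolation=cv2.INTER_LANCZOS4); cv2.imwrite(f'pics/{o}.png',im)
cr('top9',340,305,385,340,16,'z9t'); cr('side9',295,285,350,335,12,'z9s')
E
```

```text
[ 0.44575078 -0.13931546  0.14332947] 0.000476704400562709
[-41.14922126  -5.01545913  17.42947087] -41.45335612307403 -0.18029682434801408
```

View pics/z9t.png

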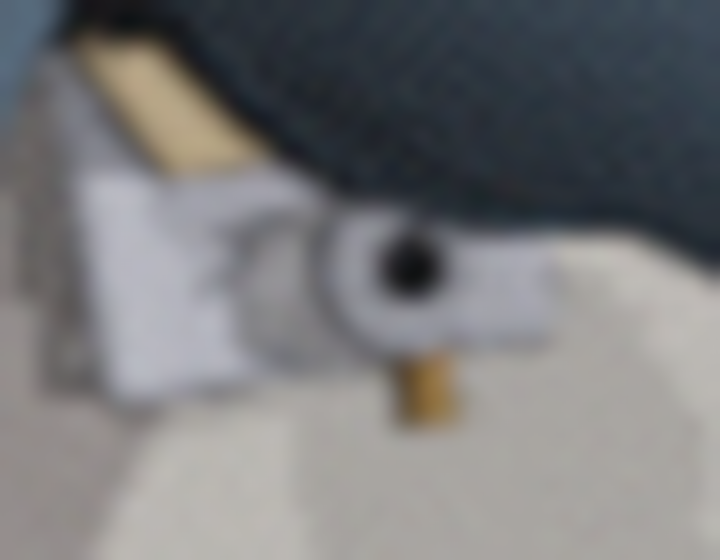

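View pics/z9s.png

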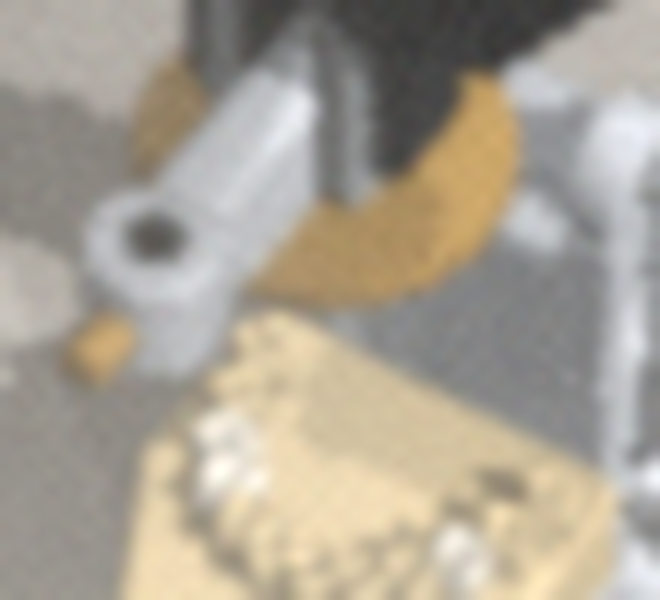

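```bash
python3 -m inch '[{"x":-0.001,"y":0.001,"z":0.008,"turn":-0.2},{"x":0,"y":0,"z":0.012,"turn":0},{"x":0,"y":0,"z":0.008,"turn":0},{"x":0,"y":0,"z":0,"turn":0},{"x":0,"y":0,"z":0,"turn":0}]';python3 -c "
from h import *
plan(.4891,-.1353,.073,96.85)
save('side','side10')
crop('side10',270,230,390,330,6.5,'s10')
"
```

```text
clock: 13.3
ee_pos: [0.4884, -0.1347, 0.0976]
tcp_rot: [0.663, 0.749, -0.0, -0.001]
contact_force: [0.2, 0.1, -2.9]
finger_gap: 0.128
t 13.3 p [ 0.4884 -0.1347  0.0976] yaw 97.01 tilt z [-1.7e-03  9.0e-04 -1.0e+00] F [ 0.2  0.1 -2.9] gap 0.128
turn 0.16 shift now(mm) [-0.7  0.7 24.6]
shift after turn(mm) [-0.7  0.6 24.6]
```

View pics/s10.png

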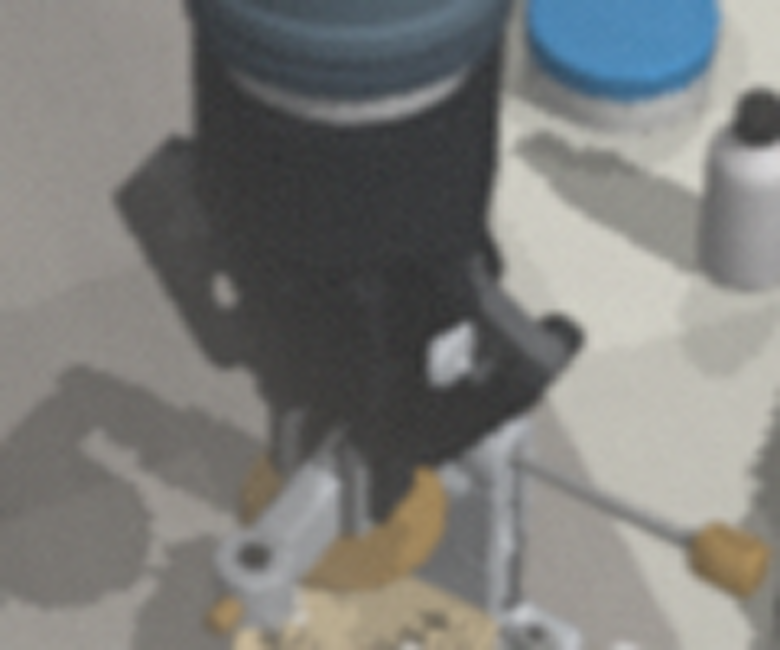

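```bash
python3 -m inch '[{"x":-0.0005,"y":0.0005,"z":0.004,"turn":0},{"x":0,"y":0,"z":0.004,"turn":0},{"x":0,"y":0,"z":0,"turn":0}]'; python3 -m inch '[{"x":0,"y":0,"z":0.003,"turn":0},{"x":0,"y":0,"z":0.002,"turn":0},{"x":0,"y":0,"z":0,"turn":0}]'; python3 -c "
from h import *
o=bot.observe(); print(o['ee_pos'],o['contact_force'],o['wrist_torque'])"
```

```text
clock: 13.6
ee_pos: [0.4891, -0.1358, 0.0898]
tcp_rot: [0.663, 0.749, -0.0, -0.0]
contact_force: [0.5, 1.1, -3.9]
finger_gap: 0.127
clock: 13.85
ee_pos: [0.4891, -0.1358, 0.0849]
tcp_rot: [0.663, 0.749, -0.0, -0.0]
contact_force: [-0.1, 0.0, -2.9]
finger_gap: 0.128
[ 0.48908033 -0.13582225  0.08487927] [-0.12829452  0.0188813  -2.87630988] [0.01773319 0.05036049 0.00286936]
```

```bash
python3 -m inch '[{"x":0,"y":0,"z":0.003,"turn":0},{"x":0,"y":0,"z":0.003,"turn":0},{"x":0,"y":0,"z":0,"turn":0}]'; python3 -m inch '[{"x":0,"y":0,"z":0.002,"turn":0},{"x":0,"y":0,"z":0.001,"turn":0},{"x":0,"y":0,"z":0,"turn":0}]';  python3 -c "
from h import *
o=bot.observe(); print(o['ee_pos'],o['contact_force'],o['wrist_torque'])"
```

```text
clock: 14.1
ee_pos: [0.489, -0.1357, 0.0787]
tcp_rot: [0.663, 0.749, -0.0, -0.001]
contact_force: [-0.3, -1.0, -2.3]
finger_gap: 0.121
clock: 14.35
ee_pos: [0.4893, -0.1359, 0.0761]
tcp_rot: [0.663, 0.749, -0.0, -0.0]
contact_force: [-0.2, -0.7, -2.4]
finger_gap: 0.127
[ 0.48925448 -0.13587676  0.0760585 ] [-0.21504027 -0.74144708 -2.36023061] [-0.01365553  0.0705019  -0.01947189]
```

```bash
python3 -m inch '[{"x":0,"y":0,"z":0.001,"turn":0},{"x":0,"y":0,"z":0.001,"turn":0},{"x":0,"y":0,"z":0,"turn":0}]'; python3 -m inch '[{"x":0,"y":0,"z":0.001,"turn":0},{"x":0,"y":0,"z":0,"turn":0},{"x":0,"y":0,"z":0,"turn":0}]';  python3 -c "
from h import *
o=bot.observe(); print(o['ee_pos'],o['contact_force'],o['wrist_torque'])"
```

```text
clock: 14.6
ee_pos: [0.4893, -0.1359, 0.0742]
tcp_rot: [0.663, 0.749, -0.0, -0.0]
contact_force: [0.4, -0.6, -2.9]
finger_gap: 0.128
clock: 14.85
ee_pos: [0.4894, -0.1359, 0.0733]
tcp_rot: [0.663, 0.749, -0.0, -0.0]
contact_force: [0.6, 0.8, -1.9]
finger_gap: 0.131
[ 0.48935714 -0.13592418  0.07328509] [ 0.55970983  0.76522377 -1.92331023] [ 0.01647531  0.07390397 -0.00616366]
```

```bash
python3 -m inch '[{"x":0,"y":0,"z":0.0007,"turn":0},{"x":0,"y":0,"z":0,"turn":0},{"x":0,"y":0,"z":0,"turn":0}]'; python3 -m inch '[{"x":0,"y":0,"z":0.0007,"turn":0},{"x":0,"y":0,"z":0,"turn":0},{"x":0,"y":0,"z":0,"turn":0}]'; python3 -c "
from h import *
o=bot.observe(); print(o['ee_pos'],o['contact_force'],o['wrist_torque'])"
```

```text
clock: 15.1
ee_pos: [0.4894, -0.136, 0.0729]
tcp_rot: [0.663, 0.749, 0.0, 0.0]
contact_force: [-2.0, 0.7, 0.5]
finger_gap: 0.128
clock: 15.35
ee_pos: [0.4894, -0.136, 0.0726]
tcp_rot: [0.663, 0.749, -0.0, 0.0]
contact_force: [-3.9, 1.5, 6.0]
finger_gap: 0.13
[ 0.48940223 -0.13604349  0.07258844] [-3.88536111  1.46537241  6.04096987] [0.14410125 0.21165469 0.027388  ]
```

```bash
python3 -m inch '[{"x":0,"y":-0.0007,"z":0,"turn":0},{"x":0,"y":0,"z":0,"turn":0},{"x":0,"y":0,"z":0,"turn":0}]'; python3 -c "
from h import *
o=bot.observe(); print(o['ee_pos'],o['contact_force'],o['wrist_torque'])"; python3 -m inch '[{"x":0,"y":-0.0004,"z":0.0004,"turn":0},{"x":0,"y":0,"z":0,"turn":0},{"x":0,"y":0,"z":0,"turn":0}]'; python3 -c "
from h import *
o=bot.observe(); print(o['ee_pos'],o['contact_force'],o['wrist_torque'])"
```

```text
clock: 15.6
ee_pos: [0.489, -0.1362, 0.0722]
tcp_rot: [0.663, 0.749, 0.0, 0.0]
contact_force: [-1.8, -0.3, 3.2]
finger_gap: 0.127
[ 0.48898637 -0.13619234  0.0722491 ] [-1.83050611 -0.30382534  3.20681131] [ 0.07263826 -0.05627561  0.03624961]
clock: 15.85
ee_pos: [0.4888, -0.1363, 0.072]
tcp_rot: [0.663, 0.749, 0.0, 0.001]
contact_force: [-0.9, 0.8, 5.0]
finger_gap: 0.13
[ 0.48883477 -0.1362872   0.0719693 ] [-0.92424081  0.78282594  5.03043787] [ 0.14740103 -0.17796332  0.01543931]
```

```bash
python3 -m inch '[{"x":0,"y":-0.0005,"z":0,"turn":0},{"x":0,"y":0,"z":0,"turn":0},{"x":0,"y":0,"z":0,"turn":0}]'; python3 -c "
from h import *
o=bot.observe(); print(o['ee_pos'],o['contact_force'],o['wrist_torque'])
save('side','side11');save('top','top11')
crop('side11',270,230,390,330,6.5,'s11');crop('top11',310,240,400,340,6.5,'t11')
"
```

```text
clock: 16.1
ee_pos: [0.4888, -0.1363, 0.0719]
tcp_rot: [0.663, 0.749, 0.001, 0.001]
contact_force: [1.6, 2.0, 4.9]
finger_gap: 0.123
[ 0.48880405 -0.13632046  0.07193498] [1.56970262 2.02420633 4.88510446] [ 0.29689649 -0.68372325  0.10951997]
```

View pics/s11.png

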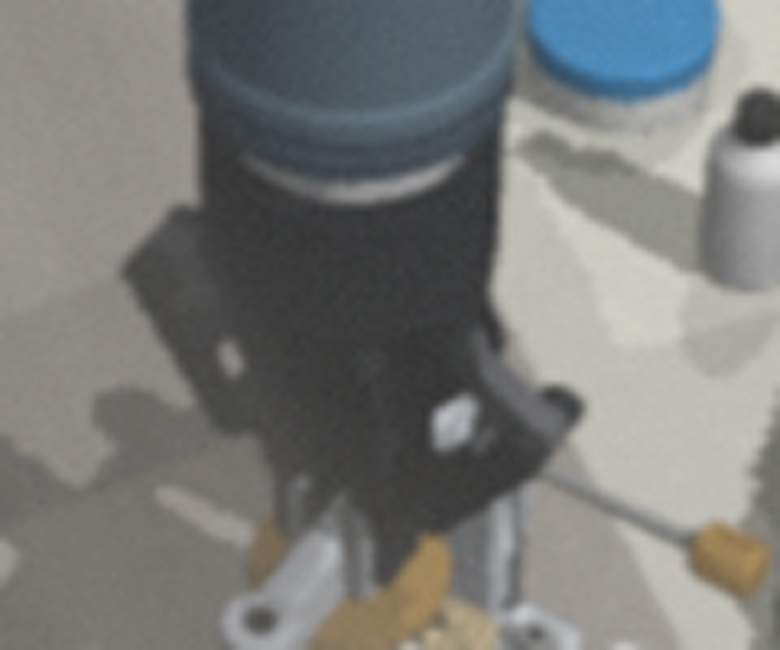

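View pics/t11.png

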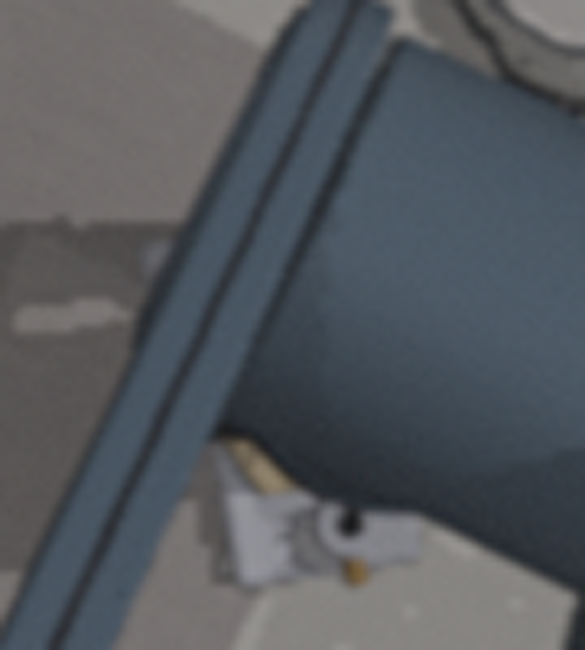

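```bash
python3 -m inch '[{"x":0.0003,"y":0.0003,"z":0,"turn":0},{"x":0,"y":0,"z":0,"turn":0},{"x":0,"y":0,"z":0,"turn":0}]'; python3 - <<'E'
from h import *
def cr(f,x0,y0,x1,y1,s,o):
    im=cv2.imread(f'pics/{f}.png')[y0:y1,x0:x1]; im=cv2.convertScaleAbs(im,alpha=1.4,beta=-20)
    im=cv2.resize(im,None,fx=s,fy=s,interpolation=cv2.INTER_LANCZOS4); cv2.imwrite(f'pics/{o}.png',im)
cr('top11',340,305,385,340,16,'z11t'); cr('side11',295,305,350,355,12,'z11s')
o=bot.observe(); print(o['clock'],o['ee_pos'],o['contact_force'],o['wrist_torque'],R.from_quat(o['tcp_rot']).as_matrix()[:,2])
E
```

```text
clock: 16.45
ee_pos: [0.4888, -0.1363, 0.0719]
tcp_rot: [0.663, 0.749, 0.0, 0.001]
contact_force: [2.1, 0.1, 5.8]
finger_gap: 0.125
16.45 [ 0.4887879  -0.13625622  0.07192444] [2.05740562 0.10585485 5.79189533] [ 0.16423924 -0.65172539  0.03519595] [ 1.55086736e-03 -9.35021260e-04 -9.99998360e-01]
```

View pics/z11t.png

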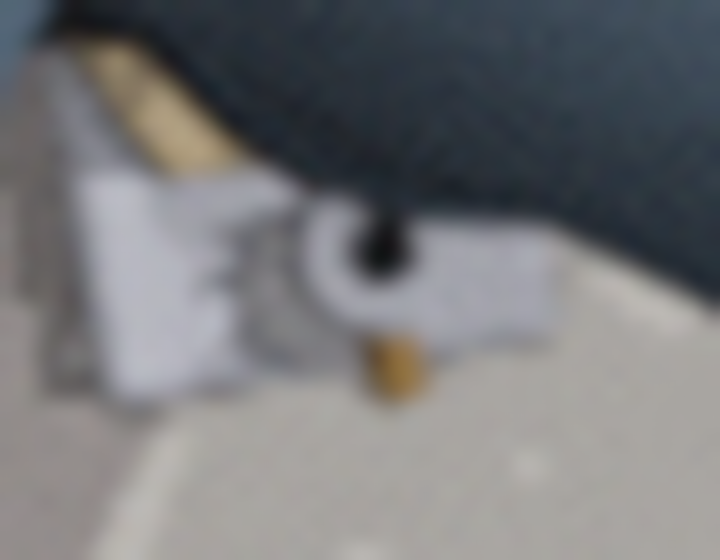

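View pics/z11s.png

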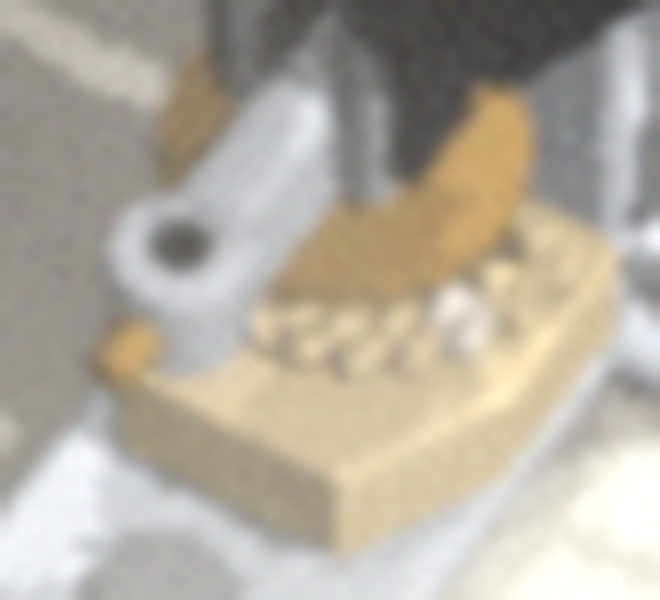

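```bash
python3 -m inch '[{"x":0,"y":0.0004,"z":-0.0003,"turn":0},{"x":0,"y":0,"z":0,"turn":0},{"x":0,"y":0,"z":0,"turn":0},{"x":0,"y":0,"z":0,"turn":0}]'; python3 - <<'E'
from h import *
P,e=tri('top11',c(340,305,16,382,250),'side11',c(295,305,12,180,245)); print('boss',P,e, P-[.4888,-.1363,.0719])
P,e=tri('top9',c(340,305,16,413,267),'side9',c(295,285,12,156,235)); print('boss before',P,e, P-[.4869,-.1343,.1259])
print('target',T(.4907,-.1351,6.77,(-43,0,91)))
o=bot.observe(); print(o['clock'],o['ee_pos'],o['contact_force'],o['wrist_torque'],R.from_quat(o['tcp_rot']).as_matrix()[:,2])
E
```

```text
clock: 16.78
ee_pos: [0.4888, -0.1362, 0.072]
tcp_rot: [0.663, 0.749, -0.0, 0.001]
contact_force: [1.0, -1.0, 6.6]
finger_gap: 0.124
boss [ 0.44699675 -0.14173301  0.08924094] 0.0008088848180943247 [-0.04180325 -0.00543301  0.01734094]
boss before [ 0.44511861 -0.13954803  0.14486282] 0.0006621063746028567 [-0.04178139 -0.00524803  0.01896282]
target [[ 0.44799982 -0.14016901  0.091     ]]
16.7833 [ 0.48875349 -0.13618782  0.07199422] [ 0.9716531  -0.96131948  6.63789212] [-0.14817534 -0.57832706  0.00906968] [ 6.79364143e-04 -7.42189512e-04 -9.99999494e-01]
```

```bash
python3 -m inch '[{"x":0,"y":0,"z":-0.0003,"turn":0},{"x":0,"y":0,"z":0,"turn":0},{"x":0,"y":0,"z":0,"turn":0},{"x":0,"y":0,"z":0,"turn":0},{"x":0,"y":0,"z":0,"turn":0},{"x":0,"y":0,"z":0,"turn":0}]'; python3 - <<'E'
from h import *
for d in(0,40,46): print(d,proj('side11',T(.4907,-.1351,6.77,(50,-45-d,80))[0]))
o=bot.observe(); print(o['clock'],o['ee_pos'],o['contact_force'],o['wrist_torque'],o['finger_gap'])
E
```

```text
clock: 17.28
ee_pos: [0.4888, -0.1361, 0.0722]
tcp_rot: [0.663, 0.749, -0.0, 0.0]
contact_force: [3.4, -3.5, 2.2]
finger_gap: 0.124
0 [359.37577005 303.61336061]
40 [378.98437643 313.23188276]
46 [381.97436426 314.69854814]
17.2833 [ 0.4887545  -0.1360772   0.07216195] [ 3.44796638 -3.51024404  2.23990599] [-0.45693575 -0.74765951 -0.15236193] 0.12405416495408399
```

```bash
python3 -m inch '[{"x":-0.0002,"y":0.0006,"z":0.0003,"turn":0},{"x":0,"y":0,"z":0,"turn":0},{"x":0,"y":0,"z":0,"turn":0},{"x":0,"y":0,"z":0,"turn":0},{"x":0,"y":0,"z":0,"turn":0},{"x":0,"y":0,"z":0,"turn":0}]'; python3 - <<'E'
from h import *
o=bot.observe(); print(o['clock'],o['ee_pos'],o['contact_force'],o['wrist_torque'],o['finger_gap'])
E
```

```text
clock: 17.78
ee_pos: [0.4887, -0.1361, 0.072]
tcp_rot: [0.663, 0.749, -0.0, -0.0]
contact_force: [1.2, -2.9, 5.8]
finger_gap: 0.124
17.7833 [ 0.48874152 -0.13607498  0.07204159] [ 1.15994793 -2.87157104  5.75687168] [-0.50313367 -0.47419457 -0.15655873] 0.12387651490358435
```

```bash
python3 -m inch '[{"x":0,"y":0,"z":0,"turn":0},{"x":0,"y":0,"z":0,"turn":0},{"x":0,"y":0,"z":0,"turn":0},{"x":0,"y":0,"z":0,"turn":0},{"x":0,"y":0,"z":0,"turn":0},{"x":0,"y":0,"z":0,"turn":0}]'; python3 - <<'E'
from h import *
save('side','side12'); crop('side12',260,230,400,350,5.5,'s12')
E
```

```text
clock: 18.28
ee_pos: [0.4887, -0.136, 0.072]
tcp_rot: [0.663, 0.749, -0.0, -0.0]
contact_force: [0.3, -3.8, 5.3]
finger_gap: 0.12
```

View pics/s12.png

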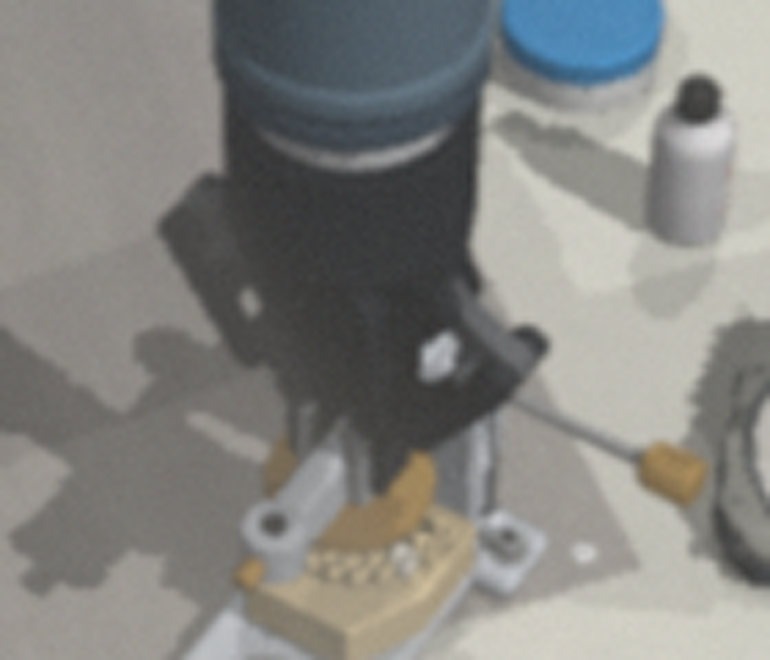

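The view shows the pin head still fully drawn out (crop 672,470), the bow held level over the cast, and the nearby bystanders where they were. Handing in.

```bash
python3 -c "
from workcell import bot
print(bot.sign_off())"
```

```text
the job is handed in; nothing more can be done
None
```

The job is handed in at about 18.3 s, with the gripper still holding the upper half seated in the V and the pin drawn back. No verdict is reported.

**What I did:** I pinched the brass head and drew the pin until it stopped moving and the force rose, about 45.5 mm of travel. Then I gripped the bow across its spine, lifted it, turned it about 19°, and lowered the knuckle between the ears until it seated.

**Last checks:**
- **Seating:** First contact came at a TCP height of about 72.6 mm, as calculated. The fore-aft force reversed with a 0.5 mm nudge while the tool stayed put, so the knuckle rests on both flanks of the V.
- **Pressure:** The wrist read about +5 N vertically, against −3 N when the bow hung free. That makes the press about 8–9 N, plus about 4 N sideways.
- **Pin and level:** The pin head's image position matches about 46 mm of draw. The tool axis is vertical to within 0.002 rad, and the front boss height agrees with a level bow to within about 0.04 rad.
- **Bystanders:** None looked displaced in the last side view, but I did not measure them.

**Not confirmed or disagreeing:**
- **Knuckle not seen:** The gripper hid the knuckle in both cameras at the end, so the fit rests on force, height and the visible front boss.
- **Sideways position:** My camera measurement put the front boss about 1.5 mm off-centre towards −y. This is within the 4 mm allowed.
- **Fore-aft scale:** The cameras read about 1 mm farther forward than the arm's contact with the pin head did.

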